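# Count three heat sinks into the kitting dish

## Robot

A 6-joint arm with a two-finger parallel gripper is mounted at the origin on the work surface. World frame = base frame: x ahead of the robot, y to its left, z up, the work surface at z = 0. Lengths are in m, angles in rad, forces in N, time in s.
With the tool pointing down it reaches from about 0.25 to 0.725 m from the base axis. Payload 4 kg.
Tool frame: the origin (TCP) lies midway between the tips of the shut fingers; the grasp point (between the pads) lies 19 mm behind it; z points along the fingers, y is the line along which they close (so a half turn about z gives the same grasp; the last joint's range is limited). The gripper opens to 85 mm and grips with 20 to 120 N. Pads are 22 mm wide; open, the fingers measure 114 mm over their backs; the gripper's body (76 mm by 85 mm) begins 54 mm behind the grasp point. The pads swing forward as they close: fully open they stand 13 mm farther back than shut.
Start: joints at [-1.241, 0.241, 0.005, 1.335, 0, 1.571], TCP at [0.162, -0.473, 0.231] pointing down, gripper open.
Joint ranges: [-2.72, 2.72], [-1.05, 1.87], [-1.09, 1.28], [-1.99, 2.15], [-1.42, 1.44], [-3.14, 3.14]. Speed limits (rad/s): [2.79, 2.79, 3.14, 3.14, 3.14, 3.14].

## Interface

Orientations are given as a unit quaternion [x, y, z, w].
In Python, from workcell import monitor, vision, job gives the robot as it stands.
- The arm moves only by the tool move_arm, never from a script. Its argument "moves" is a list that holds one entry, the list of rows, each a list of 5 numbers: the shift along the world's x, y, z in m, then the turn about the world's z in degrees, then the opening in per cent of the stroke, from 0 (shut) to 100 (fully open). In form: [[[x, y, z, turn, gripper], ...]]. A call has 1 to 5 rows; each row is the pose to reach, as a shift and turn from the pose commanded when the call began; what a row does not reach only later rows make up. A row lasts 1/8 s, in which the tool goes at most 62.5 mm and 10.7 degrees, less where a joint would pass 70% of its speed; a pose out of reach is approached as far as the arm can. A call with a gripper value outside its range is refused whole. The fingers move at their own pace and stop on an object; the grip force is fixed at half the most. Time passes only in rows, so rows that repeat a pose let the fingers close. It gives the time, the measured TCP pose, the force, the opening and the grip force at its end, in the units of the state.
- monitor.get_obs(): the state, without advancing time (a new reading comes with each control period).
- vision.camera(name): name is "scene" or "side" or "wrist"; returns a dict with "color" (400x640x3 uint8, red, green, blue), "camera_matrix" (3x3 intrinsics, pixels), "eye" and "attitude" of the camera in the world; the wrist camera has in their place "hand_eye" (4x4, takes a point from camera to tool coordinates, whose origin is the TCP and whose axes are the flange's). Camera axes: x right, y up, looking along -z (the intrinsics and any distortion apply to the point x, -y, -z); pixel columns grow to the right and rows downward; lengths in m; the calibration is good to about 2 mm. A picture is of the moment at which its call begins: read the wrist's pose just before it. There is no depth.
- job.job_done(): hands the job in; it is judged then, once.
The state is a dict: "clock": time; "joint_pos": joint angles; "joint_vel": joint speeds; "tau": joint torques, N m; "eef_pos": TCP position; "tool_rot": TCP orientation; "ft_force": force on the tool from outside, world axes, zero at the start; "ft_torque": the same for the moment, N m; "grip_width": finger opening in m; "grasp_force": force on a finger pad.
Only numpy, scipy, OpenCV 4.12 (cv2) and the standard library are available. Lean on these libraries where they do the work, as an engineer would, in place of code of your own. Each camera call takes 0.05 s, during which the arm holds its last target. There are 200 camera calls.

## Task

Lift the black cover straight up off the steel dish at the foot of the dispenser, leaving the dish standing where it is, and set the cover down upright on the grey felt pad. Press the dispenser's sprung lever smoothly all the way down three times, letting it come fully back up each time, so that exactly three heat sinks drop into the dish. Then put the cover back over the dish, right down on the base plate, let go, and leave the other things on the bench where they are.

Things in the scene. Friction and masses are not known exactly. Their poses are not given: they have to be found in the camera images.
- dispenser: Heat-sink dispenser, fixed; origin on the bench under its middle. A row along its own y: dish place (y = -110 mm), steel chute (low end y = -53, 92 mm up; side walls up to 132 mm), magazine (y -20 to 13, 32 mm wide, top 210 mm up), lever pivot (y = 38, 168 mm up), lever sticking out to +y. Base plate 120 x 255 mm (y -170 to 85), 6 mm thick. Every full press drops one heat sink into the open dish.
- lever (a joint): Lever, rad: 0 at rest (up), 0.45 fully pressed (hard stop); a spring brings it back. A heat sink leaves only near the end of the stroke (above about 0.36) and reaches the dish within half a second; the next is ready once the lever is back up. The pad goes down about 37 mm; the push grows from about 4 N to 8 N, then the stop. Jabbed faster than about 0.25 m/s it may fling the parts.
- lever_pad (a point): Centre of the top face of the black 36 x 36 mm pad at the lever's free end, pressed from above; at rest 194 mm above the bench, 120 mm to +y of the dispenser's origin; radius 85 mm about the pivot, tilted 13 degrees up at rest and 13 degrees down when pressed. Nothing lies under it.
- magazine (a point): Centre of the magazine's floor, 120 mm above the bench, at y = -3.5 mm of the dispenser. The heat sinks lie on it in a stack of five.
- dish: Round open stainless dish, loose, standing on the base plate at the dish place; 86 mm across the foot, 80 mm across the rim, 38 mm high, wall 2.5 mm, 180 g; origin at the centre of its underside, z up.
- cover: Black upturned cup nested over the dish, standing on the base plate: 99 mm outside, 94 mm inside diameter, 50 mm high, with a knob on top 22 mm in diameter, gripped 58 to 76 mm above the cover's lower edge; about 90 g; origin at the centre of its lower edge, z up. About 4 mm of play round the dish: pulled askew it can take the dish along.
- pad: Square grey felt pad, 130 x 130 mm, 4 mm thick, fixed on the bench; origin at the centre of its underside. The cover is set down upright about its centre.
- sink0: Aluminium heat sink, 24 x 24 x 10 mm, 15 g; origin at its centre, z across its thickness. Number 1 from the bottom of the stack of five in the magazine at the start; to be dispensed.
- sink1: Aluminium heat sink, 24 x 24 x 10 mm, 15 g; origin at its centre, z across its thickness. Number 2 from the bottom of the stack of five in the magazine at the start; to be dispensed.
- sink2: Aluminium heat sink, 24 x 24 x 10 mm, 15 g; origin at its centre, z across its thickness. Number 3 from the bottom of the stack of five in the magazine at the start; to be dispensed.
- sink3: Aluminium heat sink, 24 x 24 x 10 mm, 15 g; origin at its centre, z across its thickness. Number 4 from the bottom of the stack of five in the magazine at the start; stays in the magazine.
- sink4: Aluminium heat sink, 24 x 24 x 10 mm, 15 g; origin at its centre, z across its thickness. Number 5 from the bottom of the stack of five in the magazine at the start; stays in the magazine.
- spool_a: Bystander: solder spool standing on its end beside the dispenser, 58 mm in diameter, 48 mm high; origin at the centre of its underside.
- spool_b: Bystander: solder spool like the other.
- keypad: Bystander: black remote keypad 40 x 90 x 17 mm, lying before the dispenser.
- flux_jar: Bystander: amber jar 48 mm in diameter, 55 mm high, origin at the centre of its underside.
- screwdriver: Bystander: screwdriver lying on the bench at the left.
- dish_place (a point): Centre of the dish place on top of the base plate, 110 mm to -y of the dispenser's origin, 6 mm above the bench.
There are look-alikes about, which are no part of the job. There is more than one size of the cover; the one meant has the size given above. Several things look just like the pad: the one meant starts nearest to the robot's base.

How it is judged:
On the way, in this order (a step that is already met when the one before it is completed fails the run):
1. the cover is lifted clear of the dish, the dish still standing on the base plate (z of cover in the frame of dish above 0.05 m and horizontal distance between dish and dish_place below 0.015 m), for 0.05 s.
2. the cover stands upright on the pad, let go (horizontal distance between cover and pad below 0.035 m and z of cover in the frame of pad below 0.008 m and angle between cover's own z axis and vertical below 0.06 rad and contact force between cover and the fingers below 0.1 N), for 0.1 s.
3. the first heat sink lies in the dish (horizontal distance between sink0 and dish below 0.04 m and z of sink0 in the frame of dish between 0 and 0.045 m), for 0.05 s.
4. the second heat sink lies in the dish (horizontal distance between sink1 and dish below 0.04 m and z of sink1 in the frame of dish between 0 and 0.045 m), for 0.05 s.
5. the third heat sink lies in the dish (horizontal distance between sink2 and dish below 0.04 m and z of sink2 in the frame of dish between 0 and 0.045 m), for 0.05 s.
At the end, for the whole second after the job is handed in: Three heat sinks lie in the dish, the other two in the magazine; the dish stands flat within 20 mm of its place; the cover stands level over it, within 8 mm of its centre and 6 mm of fully down; the lever is fully up (under 0.03 rad); all released and at rest (all of step 3 and all of step 4 and all of step 5 and horizontal distance between each of sink3, sink4 and magazine below 0.012 m and z of each of sink3, sink4 in the frame of magazine above -0.002 m and horizontal distance between cover and dish below 0.008 m and z of cover in the frame of dish below 0.006 m and angle between each of cover, dish's own z axis and vertical below 0.05 rad and horizontal distance between dish and dish_place below 0.02 m and height (world z) of dish below 0.009 m and value of joint lever below 0.03 rad and linear speed of each of cover, dish below 0.02 m/s); the robot touches nothing.
It fails at once if the dish is lifted, tipped or dragged away with the cover (height (world z) of dish above 0.018 m or angle between dish's own z axis and vertical above 0.3 rad or horizontal distance between dish and dish_place above 0.03 m).
It fails at once if a fourth heat sink is dispensed (horizontal distance between sink3 and magazine above 0.018 m).
It fails at once if a bystander is moved by more than 30 mm (distance of any of spool_a, spool_b, keypad, flux_jar, screwdriver from where it was at the start of the episode above 0.03 m).
It also fails if it takes over 72 s, if anything falls off the work surface, if the arm or the gripper's body presses on something with over 40 N, if the wrist force passes 120 N, or if a joint passes its speed limit or range.

## Working session

There is one attempt and no reset: what is moved stays moved. The work goes in short steps, Python scripts to look and compute and a tool call to move; the robot and the scene stay as the last step left them, time stands still between calls to the robot, and variables do not carry over. Pictures are saved under pics/ and viewed, at most 10 in all, crops included, and the job is handed in when it is done.

Besides the shell and the picture viewer there is one more tool, called after "Emit:" by a JSON object that holds its "fn" and its "kwargs". move_arm: Moves the arm, as the interface text tells. Its arguments: {"type":"object","properties":{"moves":{"type":"array","items":{"type":"array","items":{"type":"array","items":{"type":"number"}}}}},"required":["moves"]}

```bash
ls; mkdir -p pics; cat > h.py <<'E'
import numpy as np,cv2
from workcell import monitor,vision,job
from scipy.spatial.transform import Rotation as R
def snap(n):
    o=monitor.get_obs(); c=vision.camera(n); return o,c
def show(c,f): cv2.imwrite('pics/'+f,c["color"][:,:,::-1])
E
python3 - <<'E'
from h import *
ims=[]
for n in("scene","side"):
    o,c=snap(n); show(c,n+'.png'); print(n,{k:(np.round(v,4).tolist() if k!='color' else 0) for k,v in c.items()}); np.save(n+'.npy',c,allow_pickle=True)
print(o)
E
```

```text
pics
scene {'color': 0, 'camera_matrix': [[378.7259, 0.0, 318.2161], [0.0, 378.7259, 200.0809], [0.0, 0.0, 1.0]], 'eye': [1.3716, -0.5881, 1.0534], 'attitude': [0.3542, 0.1919, 0.4148, 0.8159]}
side {'color': 0, 'camera_matrix': [[477.3235, 0.0, 318.8092], [0.0, 477.3235, 203.9348], [0.0, 0.0, 1.0]], 'eye': [0.5001, 1.4155, 1.3424], 'attitude': [-0.0035, 0.4173, 0.9081, -0.0349]}
{'clock': 0.05, 'joint_pos': array([-1.24100058e+00,  2.41406077e-01,  3.76179713e-03,  1.33520080e+00,
       -1.80406395e-05,  1.57077380e+00]), 'joint_vel': array([-0.00125555, -0.00018556,  0.00179807, -0.00213636, -0.00031228,
        0.00090079]), 'tau': array([ 1.54166255e-04, -3.73491669e+01,  2.53292799e+01,  1.10067119e-02,
        6.02654609e-05, -5.03412309e-06]), 'eef_pos': array([ 0.16172077, -0.47247482,  0.23043074]), 'tool_rot': array([ 9.86432756e-01,  1.64162625e-01, -1.77039523e-04, -1.00900166e-03]), 'ft_force': array([-0.17078812,  0.39668171,  0.22393135]), 'ft_torque': array([-0.02765381, -0.0223783 , -0.0324724 ]), 'grasp_force': 0.0, 'grip_width': 0.08576234324375931}
```

View pics/scene.png

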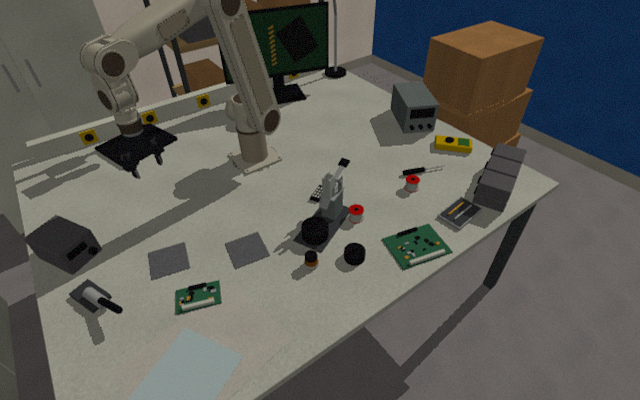

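View pics/side.png

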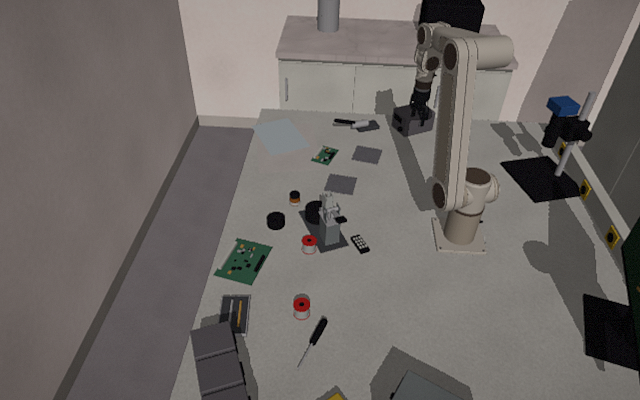

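Scene: the dispenser is at about (328,205), with a cover on it at (315,231). There is a loose look-alike cover at (354,254), and two grey pads at (247,249) and (168,260). In the side view these are the cover at (315,212), look-alike at (276,220), and pads at (341,184) and (367,155).

```bash
cat >> h.py <<'E'
def pix2w(c,u,v,z):
    K=c["camera_matrix"]; r=np.array([(u-K[0,2])/K[0,0],-(v-K[1,2])/K[1,1],-1])
    d=R.from_quat(c["attitude"]).apply(r); e=np.array(c["eye"]); return e+d*(z-e[2])/d[2]
def w2pix(c,p):
    K=c["camera_matrix"]; q=R.from_quat(c["attitude"]).inv().apply(np.atleast_2d(p)-c["eye"])
    return np.c_[K[0,2]+K[0,0]*q[:,0]/-q[:,2],K[1,2]-K[1,1]*q[:,1]/-q[:,2]]
E
python3 - <<'E'
from h import *
C={n:np.load(n+'.npy',allow_pickle=True).item() for n in("scene","side")}
for n,l in(("scene",[(247,249),(168,260),(315,231),(354,254)]),("side",[(341,184),(367,155),(315,212),(276,220)])):
    for u,v in l:
        p=pix2w(C[n],u,v,.004); print(n,u,v,p.round(3),np.hypot(*p[:2]).round(3))
a=C["scene"]["color"][145:285,215:375]; b=C["side"]["color"][145:265,255:395]
A=cv2.resize(a,None,fx=5,fy=5,interpolation=cv2.INTER_CUBIC)[:, :]
cv2.imwrite('pics/a.png',cv2.resize(a,(640,560),interpolation=cv2.INTER_CUBIC)[:,:,::-1])
cv2.imwrite('pics/b.png',cv2.resize(b,(700,600),interpolation=cv2.INTER_CUBIC)[:,:,::-1])
E
```

```text
scene 247 249 [ 0.487 -0.296  0.004] 0.57
scene 168 260 [ 0.365 -0.545  0.004] 0.656
scene 315 231 [ 0.562 -0.048  0.004] 0.564
scene 354 254 [ 0.735 -0.001  0.004] 0.735
side 341 184 [ 0.482 -0.288  0.004] 0.562
side 367 155 [ 0.362 -0.53   0.004] 0.642
side 315 212 [ 0.586 -0.087  0.004] 0.592
side 276 220 [ 0.742 -0.023  0.004] 0.743
```

View pics/a.png

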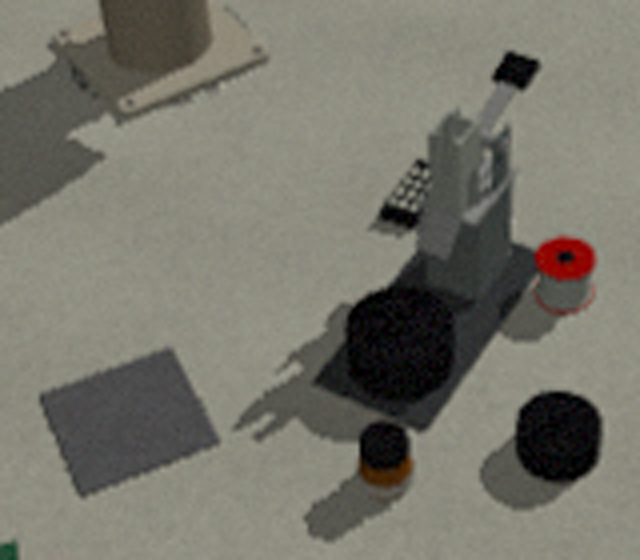

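View pics/b.png

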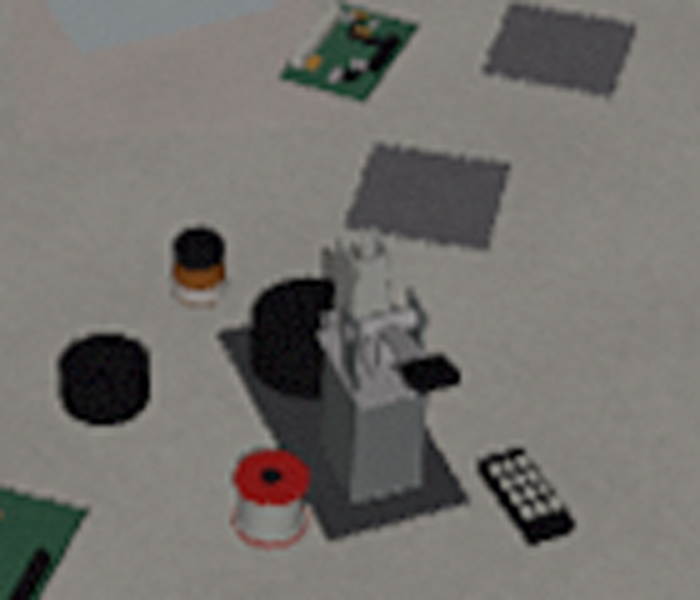

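The cover meant is the larger one on the base plate (scene 315,231). The loose one at (354,254) is smaller and stands away from the dispenser. The pad meant is at (247,249), 0.57 m from the base against 0.65 m for the other. Next I fit the dispenser and pad poses from both views.

```bash
python3 - <<'E'
from h import *
from scipy.optimize import least_squares as LS
C={n:np.load(n+'.npy',allow_pickle=True).item() for n in("scene","side")}
def a(u,v): return (215+u/4,145+v/4)
def b(u,v): return (255+u/5,145+v/5)
obs=[("scene",a(315,382),(-60,-170,6)),("scene",a(422,430),(60,-170,6)),("scene",a(545,255),(60,85,6)),
("side",b(335,538),(60,85,6)),("side",b(467,502),(-60,85,6)),("side",b(220,333),(60,-170,6)),
("scene",a(517,70),(0,120,194)),("side",b(430,372),(0,120,194))]
def W(p,l):
    c,s=np.cos(p[2]),np.sin(p[2]); l=np.array(l)/1000; return np.array([p[0]+c*l[0]-s*l[1],p[1]+s*l[0]+c*l[1],l[2]])
def f(p): return np.concatenate([w2pix(C[n],W(p,l))[0]-uv for n,uv,l in obs])
for t in (-.8,0,.8):
    r=LS(f,[.56,-.05,t]); print(r.x.round(4),np.degrees(r.x[2]).round(1),r.cost.round(2),r.fun.reshape(-1,2).round(1).tolist())
    for l in((0,-110,6),(0,120,194)): print(W(r.x,l).round(4))
for n,l in (("scene",[a(40,397),a(172,349),a(218,440),a(82,495)]),("side",[b(378,145),b(510,163),b(488,248),b(347,226)])):
    P=np.array([pix2w(C[n],*q,.004) for q in l]);print(n,P.mean(0).round(4),P[:,:2].round(3).tolist())
E
```

```text
[0.5303 0.0414 0.4396] 25.2 8.91 [[-0.9, -1.2], [0.9, -1.3], [0.9, -1.1], [-1.7, -0.6], [0.4, -1.1], [-0.9, -0.9], [-0.4, -1.6], [-0.2, -1.4]]
[ 0.5772 -0.0582  0.006 ]
[0.4793 0.1499 0.194 ]
[0.5303 0.0414 0.4396] 25.2 8.91 [[-0.9, -1.2], [0.9, -1.3], [0.9, -1.1], [-1.7, -0.6], [0.4, -1.1], [-0.9, -0.9], [-0.4, -1.6], [-0.2, -1.4]]
[ 0.5772 -0.0582  0.006 ]
[0.4793 0.1499 0.194 ]
[0.5303 0.0414 0.4396] 25.2 8.91 [[-0.9, -1.2], [0.9, -1.3], [0.9, -1.1], [-1.7, -0.6], [0.4, -1.1], [-0.9, -0.9], [-0.4, -1.6], [-0.2, -1.4]]
[ 0.5772 -0.0582  0.006 ]
[0.4793 0.1499 0.194 ]
scene [ 0.4899 -0.2969  0.004 ] [[0.419, -0.35], [0.439, -0.224], [0.56, -0.244], [0.542, -0.369]]
side [ 0.4814 -0.289   0.004 ] [[0.533, -0.359], [0.41, -0.343], [0.429, -0.218], [0.554, -0.237]]
```

Emit:
{"fn": "move_arm", "kwargs": {"moves": [[[0.04,0.04,0.005,10,100],[0.08,0.08,0.01,20,100],[0.12,0.12,0.015,30,100],[0.16,0.16,0.02,40,100],[0.2,0.2,0.02,50,100]]]}}

```text
clock: 0.72
eef_pos: [0.363, -0.2717, 0.2515]
tool_rot: [0.823, 0.568, 0.0, 0.0]
ft_force: [0.4, 0.1, -0.2]
grip_width: 0.0856
grasp_force: 0.0
```

Emit:
{"fn": "move_arm", "kwargs": {"moves": [[[0.04,0.04,0,10,100],[0.08,0.08,0,20,100],[0.12,0.12,0,30,100],[0.16,0.16,0,38,100],[0.215,0.215,0,46.3,100]]]}}

```text
clock: 1.35
eef_pos: [0.5669, -0.0676, 0.2509]
tool_rot: [0.534, 0.845, -0.0, -0.0]
ft_force: [0.3, -0.0, 0.4]
grip_width: 0.0849
grasp_force: 0.0
```

```bash
python3 - <<'E'
from h import *
o,c=snap("wrist"); show(c,'w1.png'); print(o["eef_pos"],o["tool_rot"],o["clock"]); print(c["camera_matrix"],c["hand_eye"]); np.save('w1.npy',(o,c),allow_pickle=True)
E
```

```text
[ 0.56692678 -0.0675937   0.25092165] [ 5.34041141e-01  8.45458402e-01 -3.31979286e-04 -1.97639260e-04] 1.35
[[327.34479002   0.         319.49350449]
 [  0.         327.34479002 196.62713802]
 [  0.           0.           1.        ]] [[-6.72939463e-04  9.62078143e-01  2.72773155e-01  6.85929021e-02]
 [ 9.99999720e-01  7.36894734e-04 -1.32018277e-04  1.57799346e-04]
 [-3.28017000e-04  2.72772990e-01 -9.62078369e-01 -1.42236893e-01]
 [ 0.00000000e+00  0.00000000e+00  0.00000000e+00  1.00000000e+00]]
```

View pics/w1.png

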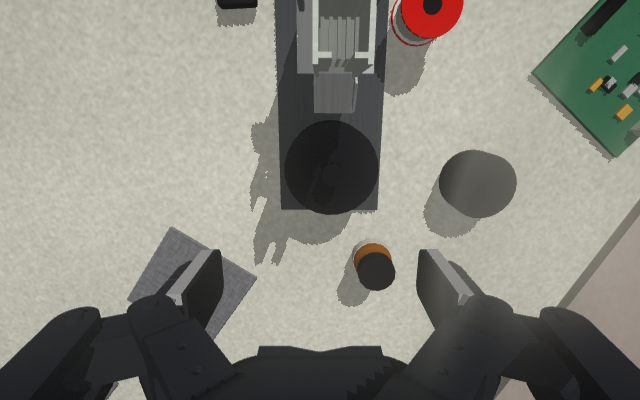

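The wrist view shows the cover as a dark disc, centre about (332,167), radius 47. The plate's front corners are at (281,209) and (380,210), and the grey pad is at lower left. I refine with these points and a brightened crop.

```bash
cat >> h.py <<'E'
def wristcam(o,c):
    T=np.eye(4); T[:3,:3]=R.from_quat(o["tool_rot"]).as_matrix(); T[:3,3]=o["eef_pos"]; M=T@c["hand_eye"]
    return dict(camera_matrix=c["camera_matrix"],eye=M[:3,3],attitude=R.from_matrix(M[:3,:3]).as_quat(),color=c["color"])
E
python3 - <<'E'
from h import *
o,c=np.load('w1.npy',allow_pickle=True); w=wristcam(o,c)
g=w["color"][90:240,250:410]; g2=cv2.cvtColor(g,cv2.COLOR_RGB2GRAY)
b=np.clip(g2.astype(float)*3.2,0,255).astype(np.uint8)
cv2.imwrite('pics/w1c.png',cv2.resize(b,(800,750)[:2] if 0 else (640,600),interpolation=cv2.INTER_CUBIC))
for u,v,z in((281,209,.006),(380,210,.006),(332,167,.056),(336,172,.08)): print(u,v,pix2w(w,u,v,z).round(4))
for z,r in((.056,.0495),(.006,.0495),(.084,.011)):
  t=np.linspace(0,6.28,60);p=w2pix(w,np.c_[.577+r*np.cos(t),-.058+r*np.sin(t),0*t+z]);print(p.min(0),p.max(0))
E
```

```text
281 209 [ 0.5483 -0.1397  0.006 ]
380 210 [ 0.66   -0.0881  0.006 ]
332 167 [ 0.5766 -0.0573  0.056 ]
336 172 [ 0.5795 -0.0564  0.08  ]
[284.71054896 119.09515808] [379.49848491 212.66590024]
[289.03006709 117.1421294 ] [372.09271855 199.68797106]
[321.71393191 161.89140994] [344.56803509 184.32539961]
```

View pics/w1c.png

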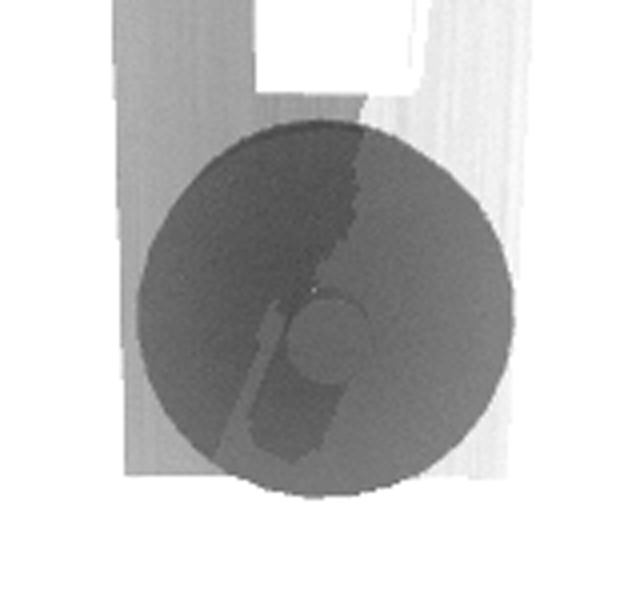

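Emit:
{"fn": "move_arm", "kwargs": {"moves": [[[0.01,0.0075,-0.04,0,60],[0.01,0.0075,-0.09,0,60],[0.01,0.0075,-0.13,0,60],[0.01,0.0075,-0.17,0,60],[0.01,0.0075,-0.18,0,60]]]}}

```text
clock: 2.02
eef_pos: [0.5731, -0.0612, 0.0679]
tool_rot: [0.536, 0.844, -0.002, -0.003]
ft_force: [-1.0, 0.2, 0.2]
grip_width: 0.0515
grasp_force: 0.0
```

Emit:
{"fn": "move_arm", "kwargs": {"moves": [[[0,0,-0.012,0,60],[0,0,-0.012,0,40],[0,0,-0.012,0,15],[0,0,-0.012,0,0],[0,0,-0.012,0,0]]]}}

```text
clock: 2.65
eef_pos: [0.5773, -0.0615, 0.0608]
tool_rot: [0.536, 0.844, 0.001, 0.001]
ft_force: [-1.1, -0.7, 6.2]
grip_width: 0.0194
grasp_force: 59.2
```

Emit:
{"fn": "move_arm", "kwargs": {"moves": [[[0,0,0,0,0],[0,0,0,0,0],[0,0,0,0,0]]]}}

```text
clock: 3.02
eef_pos: [0.5773, -0.0615, 0.0608]
tool_rot: [0.536, 0.844, 0.001, 0.001]
ft_force: [-0.3, -0.4, 6.4]
grip_width: 0.0198
grasp_force: 59.2
```

Emit:
{"fn": "move_arm", "kwargs": {"moves": [[[0,0,0.004,0,0],[0,0,0.01,0,0],[0,0,0.018,0,0],[0,0,0.028,0,0],[0,0,0.04,0,0]]]}}

```text
clock: 3.65
eef_pos: [0.5761, -0.0613, 0.1001]
tool_rot: [0.536, 0.844, -0.0, -0.0]
ft_force: [0.8, -0.8, -2.1]
grip_width: 0.0196
grasp_force: 58.7
```

Emit:
{"fn": "move_arm", "kwargs": {"moves": [[[0,0,0.015,0,0],[0,0,0.03,0,0],[0,0,0.045,0,0],[0,0,0.045,0,0],[0,0,0.045,0,0]]]}}

```text
clock: 4.28
eef_pos: [0.5758, -0.0613, 0.144]
tool_rot: [0.536, 0.844, -0.0, -0.0]
ft_force: [-0.2, 0.0, -0.7]
grip_width: 0.0199
grasp_force: 58.7
```

```bash
python3 - <<'E'
from h import *
o,c=snap("scene"); d=snap("wrist")[1]; print(o["ft_force"],o["eef_pos"],o["grip_width"])
a=cv2.resize(c["color"][145:285,255:375],(480,560),interpolation=cv2.INTER_CUBIC)
b=d["color"][60:340,240:400]; b=cv2.resize(b,(320,560))
cv2.imwrite('pics/l.png',np.hstack([a,b])[:,:,::-1])
E
```

```text
[-0.21198362  0.01805639 -0.71148695] [ 0.57584179 -0.06131724  0.14401859] 0.01992407900852387
```

View pics/l.png

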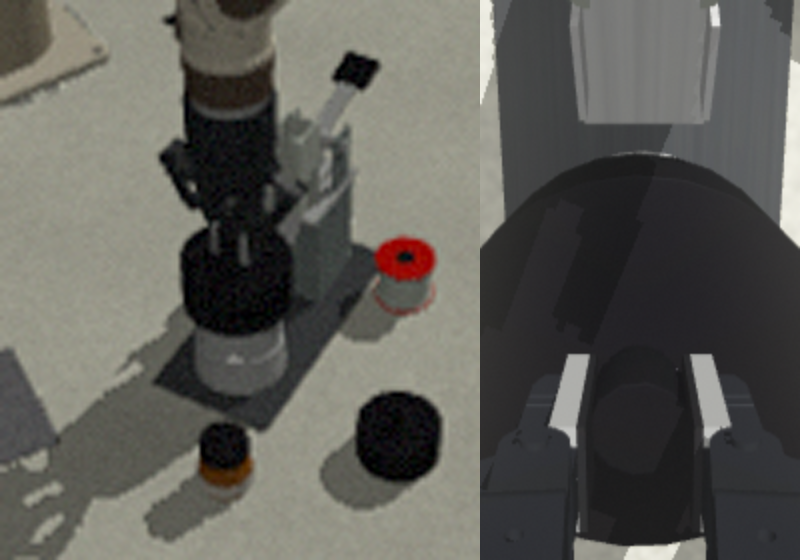

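Emit:
{"fn": "move_arm", "kwargs": {"moves": [[[-0.013,-0.033,0,0,0],[-0.033,-0.083,0,0,0],[-0.053,-0.135,0,0,0],[-0.072,-0.185,0,0,0],[-0.085,-0.216,0,0,0]]]}}

```text
clock: 5.0
eef_pos: [0.4896, -0.2794, 0.1436]
tool_rot: [0.537, 0.844, -0.0, -0.001]
ft_force: [0.1, -0.1, -2.2]
grip_width: 0.0194
grasp_force: 58.8
```

Emit:
{"fn": "move_arm", "kwargs": {"moves": [[[-0.0065,-0.0165,-0.01,0,0],[-0.0065,-0.0165,-0.04,0,0],[-0.0065,-0.0165,-0.065,0,0],[-0.0065,-0.0165,-0.078,0,0],[-0.0065,-0.0165,-0.082,0,0]]]}}

```text
clock: 5.62
eef_pos: [0.4843, -0.2929, 0.061]
tool_rot: [0.535, 0.845, 0.0, -0.001]
ft_force: [-0.6, 0.5, 0.4]
grip_width: 0.0195
grasp_force: 58.8
```

Emit:
{"fn": "move_arm", "kwargs": {"moves": [[[0,0,-0.002,0,0],[0,0,-0.004,0,0],[0,0,-0.004,0,0]]]}}

```text
clock: 6.0
eef_pos: [0.4851, -0.2941, 0.0589]
tool_rot: [0.536, 0.844, 0.0, 0.001]
ft_force: [-0.1, -0.9, -0.6]
grip_width: 0.02
grasp_force: 58.8
```

Emit:
{"fn": "move_arm", "kwargs": {"moves": [[[0,0,-0.001,0,0],[0,0,-0.002,0,0],[0,0,-0.002,0,0]]]}}

```text
clock: 6.38
eef_pos: [0.485, -0.2941, 0.0588]
tool_rot: [0.536, 0.844, 0.0, 0.001]
ft_force: [-2.7, 2.1, 12.3]
grip_width: 0.0194
grasp_force: 60.0
```

Emit:
{"fn": "move_arm", "kwargs": {"moves": [[[0,0,0.002,0,0],[0,0,0.002,0,60],[0,0,0.002,0,60],[0,0,0.002,0,60],[0,0,0.006,0,60]]]}}

```text
clock: 7.0
eef_pos: [0.4843, -0.2936, 0.0619]
tool_rot: [0.536, 0.844, -0.0, -0.001]
ft_force: [-0.3, 0.2, -0.3]
grip_width: 0.051
grasp_force: 0.0
```

Emit:
{"fn": "move_arm", "kwargs": {"moves": [[[0,0,0.04,0,60],[0,0,0.1,0,60],[0,0,0.15,0,0],[0,0,0.19,0,0],[0,0,0.2,0,0]]]}}

```text
clock: 7.62
eef_pos: [0.4859, -0.2946, 0.266]
tool_rot: [0.536, 0.844, 0.0, 0.003]
ft_force: [-0.0, 0.4, 0.3]
grip_width: 0.0002
grasp_force: 0.0
```

Emit:
{"fn": "move_arm", "kwargs": {"moves": [[[0,0.05,0,0,0],[0,0.11,0,0,0],[0,0.17,0,0,0],[0,0.23,0,0,0],[0,0.28,0,0,0]]]}}

```text
clock: 8.25
eef_pos: [0.4836, -0.0118, 0.261]
tool_rot: [0.536, 0.845, -0.0, -0.001]
ft_force: [0.5, 0.2, 0.6]
grip_width: -0.0
grasp_force: 0.0
```

```bash
python3 - <<'E'
from h import *
o,c=snap("wrist"); d=snap("scene")[1]; print(o["ft_force"],o["eef_pos"],o["grip_width"],o["clock"]); np.save('w2.npy',(o,c),allow_pickle=True)
a=cv2.resize(d["color"][180:300,200:340],(420,360),interpolation=cv2.INTER_CUBIC)
b=cv2.resize(c["color"],(576,360))[:,100:480]
cv2.imwrite('pics/l2.png',np.hstack([a,b])[:,:,::-1])
w=wristcam(o,c); print(w2pix(w,[[.577,-.060,.044],[.4793,.1499,.194]]))
E
```

```text
[0.47007834 0.19051822 0.59436691] [ 0.4836112  -0.01175084  0.26099896] -4.5665264626487536e-05 8.25
[[373.75323642 237.70079285]
 [437.66239445 -46.57944913]]
```

View pics/l2.png

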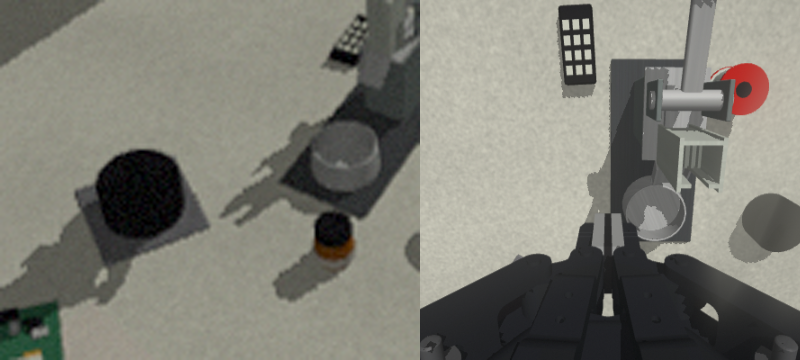

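The left panel shows the cover on the pad at (140,195) and the open dish in place at (345,158). In the wrist panel the lever runs up at (705,40). Now to the lever.

Emit:
{"fn": "move_arm", "kwargs": {"moves": [[[-0.002,0.05,0,0,0],[-0.004,0.11,0,0,0],[-0.005,0.155,0,0,0],[-0.005,0.162,0,0,0],[-0.005,0.162,-0.045,0,0]]]}}

```text
clock: 8.98
eef_pos: [0.4822, 0.1486, 0.2191]
tool_rot: [0.536, 0.844, 0.002, 0.003]
ft_force: [1.2, -0.0, -1.4]
grip_width: 0.0
grasp_force: 0.0
```

```bash
python3 - <<'E'
from h import *
o,c=snap("wrist"); d=snap("scene")[1];s=snap("side")[1]; print(o["ft_force"],o["eef_pos"],o["clock"])
a=cv2.resize(d["color"][125:205,300:380],(400,400),interpolation=cv2.INTER_CUBIC)
b=cv2.resize(s["color"][160:240,300:380],(400,400),interpolation=cv2.INTER_CUBIC)
cv2.imwrite('pics/l3.png',np.hstack([a,b])[:,:,::-1])
E
```

```text
[ 1.16718557 -0.0319471  -1.4102211 ] [0.48224422 0.14859764 0.21912706] 8.975
```

View pics/l3.png

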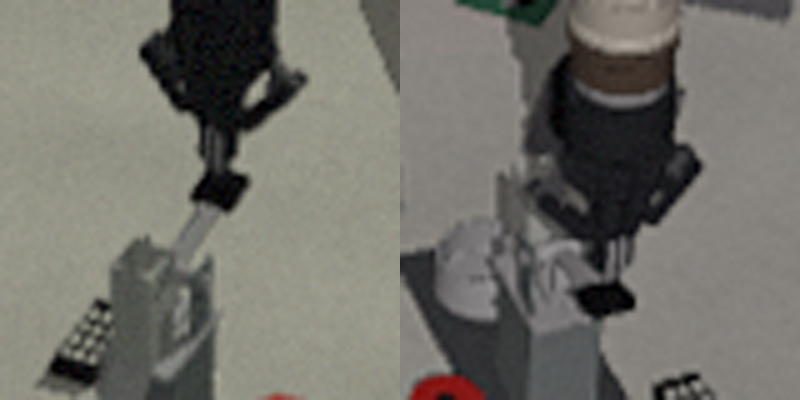

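Both panels show the shut fingers right above the black lever pad, at (220,190) and (605,298). Pressing slowly.

Emit:
{"fn": "move_arm", "kwargs": {"moves": [[[0,0,-0.018,0,0],[0,0,-0.028,0,0],[0,0,-0.038,0,0],[0,0,-0.048,0,0],[0,0,-0.055,0,0]]]}}

```text
clock: 9.75
eef_pos: [0.4802, 0.1494, 0.1644]
tool_rot: [0.536, 0.844, 0.002, -0.0]
ft_force: [-4.0, 3.3, 7.6]
grip_width: -0.0002
grasp_force: 4.5
```

Emit:
{"fn": "move_arm", "kwargs": {"moves": [[[0,0,-0.002,0,0],[0,0,-0.004,0,0],[0,0,-0.004,0,0]]]}}

```text
clock: 10.12
eef_pos: [0.4803, 0.1492, 0.1607]
tool_rot: [0.536, 0.844, 0.002, -0.0]
ft_force: [-3.7, 3.8, 8.4]
grip_width: 0.0001
grasp_force: 4.3
```

Emit:
{"fn": "move_arm", "kwargs": {"moves": [[[0,0,-0.0015,0,0],[0,0,-0.003,0,0],[0,0,-0.003,0,0]]]}}

```text
clock: 10.5
eef_pos: [0.4804, 0.149, 0.1584]
tool_rot: [0.536, 0.844, 0.002, 0.0]
ft_force: [-5.0, 2.8, 9.1]
grip_width: 0.0004
grasp_force: 5.7
```

Emit:
{"fn": "move_arm", "kwargs": {"moves": [[[0,0,-0.0015,0,0],[0,0,-0.003,0,0],[0,0,-0.003,0,0]]]}}

```text
clock: 10.88
eef_pos: [0.4807, 0.1491, 0.1578]
tool_rot: [0.536, 0.844, 0.003, 0.001]
ft_force: [-9.8, 1.0, 23.7]
grip_width: -0.0002
grasp_force: 12.3
```

Emit:
{"fn": "move_arm", "kwargs": {"moves": [[[0,0,0.01,0,0],[0,0,0.02,0,0],[0,0,0.032,0,0],[0,0,0.05,0,0],[0,0,0.065,0,0]]]}}

```text
clock: 11.5
eef_pos: [0.48, 0.1476, 0.2184]
tool_rot: [0.536, 0.844, 0.0, 0.0]
ft_force: [-0.4, 0.0, 0.3]
grip_width: 0.0002
grasp_force: 0.0
```

```bash
python3 - <<'E'
from h import *
o,d=snap("scene"); s=snap("side")[1]; print(o["ft_force"],o["eef_pos"],o["clock"])
a=cv2.resize(d["color"][200:270,280:350],(560,560),interpolation=cv2.INTER_CUBIC)
b=cv2.resize(d["color"][125:225,300:340],(224,560),interpolation=cv2.INTER_CUBIC)
cv2.imwrite('pics/l4.png',np.hstack([a,b])[:,:,::-1])
E
```

```text
[-0.39931659  0.01351582  0.2623756 ] [0.4800135  0.14757548 0.218433  ] 11.5
```

View pics/l4.png

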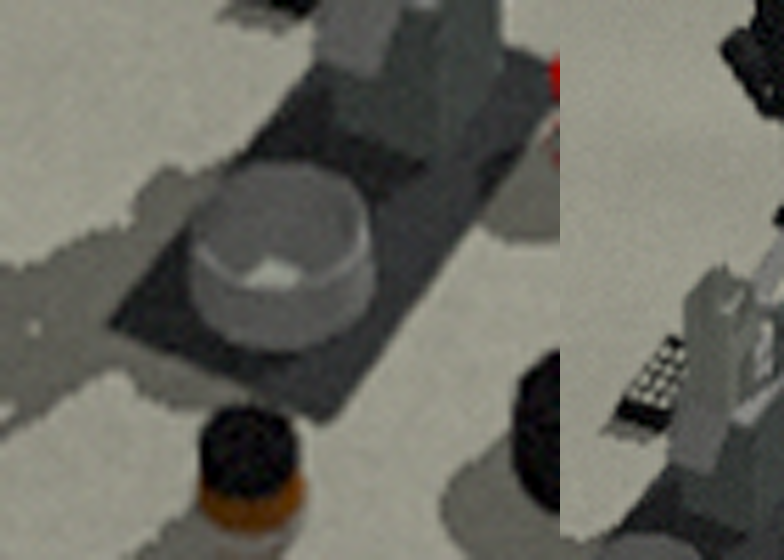

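All 10 views are used, so I check the dish numerically from here: difference of the dish region against the picture taken before pressing.

```bash
python3 - <<'E'
from h import *
o,d=snap("scene"); np.save('s1.npy',d["color"])
m=cv2.resize(cv2.imread('pics/l2.png')[:,:420],(140,120),interpolation=cv2.INTER_AREA)
n=d["color"][180:300,200:340,::-1]
f=lambda x:cv2.cvtColor(np.ascontiguousarray(x),cv2.COLOR_BGR2GRAY).astype(int)
print('before');print(f(m)[40:66,102:130]);print('diff');print((f(n)-f(m))[40:66,102:130])
E
```

```text
before
[[134 149 145 131 117  87  73  44  32  50  58  57  59  57  56  58  58  47
   37  33  26  31  29  35  33  33  28  26]
 [103 130 117  90  86  74  53  56  61  71  82  83  81  78  81  85  80  72
   60  50  43  34  27  30  32  32  32  27]
 [ 91  90  88  85  85  72  64  79  77  79  78  80  79  76  84  80  81  78
   76  74  71  51  27  27  29  34  33  29]
 [ 88  91  90  93  87  77  71  74  78  80  78  78  79  81  82  80  76  78
   77  78  80  78  58  30  32  28  28  42]
 [ 91  93  90  84  72  70  74  76  78  80  79  79  82  80  79  79  77  77
   76  76  73  76  76  43  32  31  38  49]
 [ 91  87  77  74  68  69  73  77  77  80  79  77  83  79  77  76  81  77
   74  73  75  72  77  64  32  36  44  47]
 [ 90  75  62  64  71  71  74  76  78  79  79  80  85  81  83  81  78  78
   72  75  71  70  78  83  43  49  51  52]
 [ 86  66  60  61  70  72  74  74  76  81  82  82  80  81  83  79  78  73
   74  75  72  69  81  94  53  47  52  49]
 [ 67  51  65  66  71  75  79  77  79  82  81  80  82  81  79  79  77  78
   78  74  73  67  87 106  58  51  51  50]
 [ 29  40  64  63  70  76  82  80  81  7
[... 3569 characters left out ...]
4  2  0 -3  1 -3 -2  0  0  4  3  3  1  1 -2  3  0 -1  1  1  2
  -1  7  0  3]
 [-2  0 -1  6  0  1  2  0 -1  2  2  3 -2  1  1  0  1 -1  4  0 -2 -2 -3 -4
  -1  0  5  2]
 [-2  0  3  2 -4  0 -3  0 -1 -2  0  4 -2 -5 -4  1  2  3  0  3  4  5 -2 -2
  -7  5  1 -7]
 [ 3  0  2  1 -2  5  7  1  3  4  5  3 -3 -3 -2 -4  3  0  4 -3 -1  0 -2  0
  -1  1 -2  0]
 [-6  3 -1  4 -6 -2  6  5 -6  3  4  4  0  2 -3  8  7  3 -2  1  0  0 -3  2
   0  2  0  3]
 [ 4  5  3  2 -2  5 -1 -7 -4  3  7  6  4 -2  1  3 -4  2 -1  2  0 -3 -7  2
   0  0  2  4]
 [-1 -1  4 14  5 -1 -2  7  2 -6 -6 -4 -7 -9 -6 -3  0  1  5 -5  1 -8  3  2
   2 -2  4 -1]
 [-2  2 -6  1  4  2  1  3  0 -5  0 11 -4 -5  2  4  3 -2 -1 -4  3 -5  3  1
   0  3  0 -1]]
```

A new bright patch sits in the dish, so one heat sink dropped, and the dish has not moved. Second press.

Emit:
{"fn": "move_arm", "kwargs": {"moves": [[[0,0,-0.022,0,0],[0,0,-0.032,0,0],[0,0,-0.042,0,0],[0,0,-0.052,0,0],[0,0,-0.059,0,0]]]}}

```text
clock: 12.28
eef_pos: [0.4798, 0.1503, 0.1675]
tool_rot: [0.535, 0.845, 0.004, 0.001]
ft_force: [-26.7, -1.1, 75.5]
grip_width: -0.0002
grasp_force: 38.2
```

Emit:
{"fn": "move_arm", "kwargs": {"moves": [[[0,0,-0.003,0,0],[0,0,-0.005,0,0],[0,0,-0.006,0,0],[0,0,-0.006,0,0]]]}}

```text
clock: 12.78
eef_pos: [0.4798, 0.1503, 0.1653]
tool_rot: [0.535, 0.845, 0.006, 0.002]
ft_force: [-27.6, -0.7, 73.9]
grip_width: 0.0005
grasp_force: 37.2
```

Emit:
{"fn": "move_arm", "kwargs": {"moves": [[[0,0,0.01,0,0],[0,0,0.02,0,0],[0,0,0.032,0,0],[0,0,0.05,0,0],[0,0,0.065,0,0]]]}}

```text
clock: 13.4
eef_pos: [0.4793, 0.1476, 0.2172]
tool_rot: [0.536, 0.844, -0.001, -0.0]
ft_force: [-0.5, -0.2, -0.7]
grip_width: 0.0002
grasp_force: 0.0
```

```bash
python3 - <<'E'
from h import *
o,d=snap("scene"); p=np.load('s1.npy'); np.save('s2.npy',d["color"])
f=lambda x:cv2.cvtColor(x,cv2.COLOR_RGB2GRAY).astype(int)
D=(f(d["color"])-f(p)); print(D[228:240,306:326]); v,u=np.where(abs(D[150:280,200:380])>25); print(np.c_[u+200,v+150].tolist())
E
```

```text
[[ 5 -1 -3  4  4  5  2  3 -2  4 -5  1  2 -2 -4 -1 -1  1  3 -1]
 [ 4  6  2  0  0  0  1  2  0 -1 -1  1  3 -4 -1 -6 -2 -3  0  5]
 [ 3  3  0  3 -1  4  0 -7  4  1  2  2 -2  6  1  1  5 -5 -3  6]
 [-4 -2  0  0  1 -1 -2 -3  0  3  4  0 -6  0 -1  4  4 -4  5 -3]
 [-1  7 -1 -4 -2  0  6  1 -2 -1 -5 -2  4 -3  1  1 -3  0  0  2]
 [-1  1 -4  2  2  1 -1  2 -2  1  1 -7  1  3 -5  0 -1 -2 -2  1]
 [ 0  3  4 -1  0 -2  3  3 -3 -2 -3 -1  2 -1 -1 -1  4 -2  0 -2]
 [ 3  3 -2  4  1  1  1  3  1  2 -5 -2  4  1  2  3  2 -4  0 -1]
 [ 0  0 -1 -4 -2 -2 -3 -1  2 -1 -3  0 -3  1  2 -5 -3  0  2 -3]
 [ 1  2 -4 -1  0 -2  1  0 -4  3  1  4 -5  1 -2 -6 -2 -3  0  0]
 [ 0  3  2  2  2  3 -3  1 -5 -4  5 -1 -4  4  0 -1 -2 -1 -1  0]
 [ 0 -4  0 -5 -2  2  3  0  4  0 -1  0  3  2  0  0 -1  3  0  5]]
[[340, 150], [340, 151], [348, 151], [340, 152], [348, 152], [349, 152], [340, 153], [340, 154], [341, 156], [342, 156], [342, 157], [343, 158], [222, 161], [206, 169], [293, 228], [295, 228], [290, 229], [288, 230], [276, 232], [277, 232], [279, 232], [280, 232], [265, 233], [270, 233], [271, 233], [272, 233], [281, 233], [282, 233], [283, 233], [265, 234], [266, 234], [267, 234], [262, 235], [272, 235], [272, 236], [284, 240], [284, 241], [271, 254], [264, 258], [252, 266], [208, 271], [239, 274], [200, 276]]
```

The second press was blocked at 0.166 m with 75 N and nothing dropped, so the mechanism seems jammed. I go back to the first look pose above the dish to inspect the magazine and dish numerically.

Emit:
{"fn": "move_arm", "kwargs": {"moves": [[[0,0,0.045,0,0],[0.022,-0.052,0.05,0,0],[0.044,-0.106,0.05,0,0],[0.066,-0.16,0.05,0,0],[0.0877,-0.2156,0.05,0,0]]]}}

```text
clock: 14.08
eef_pos: [0.5675, -0.0693, 0.2663]
tool_rot: [0.536, 0.844, -0.0, -0.001]
ft_force: [1.1, 0.8, -0.3]
grip_width: -0.0001
grasp_force: 0.0
```

Emit:
{"fn": "move_arm", "kwargs": {"moves": [[[0,0,-0.016,0,0],[0,0,-0.016,0,0],[0,0,-0.016,0,0]]]}}

```text
clock: 14.45
eef_pos: [0.567, -0.067, 0.2511]
tool_rot: [0.536, 0.845, -0.0, -0.0]
ft_force: [-0.8, 0.4, 0.2]
grip_width: -0.0002
grasp_force: 0.0
```

```bash
python3 - <<'E'
from h import *
o,c=snap("wrist"); np.save('w3.npy',(o,c),allow_pickle=True); print(o["eef_pos"],o["clock"])
w=wristcam(o,c); o1,c1=np.load('w1.npy',allow_pickle=True); w1=wristcam(o1,c1)
def L(x,y,z,o=(.5308,.0396)):
    t=np.radians(25.2);return [o[0]+np.cos(t)*x-np.sin(t)*y,o[1]+np.sin(t)*x+np.cos(t)*y,z]
pts=[L(0,-.11,.044),L(.012,-.0155,.17),L(-.012,-.0155,.17),L(-.012,-.0155,.12),L(0,-.053,.092),L(0,-.02,.21),L(0,.013,.21)]
print(w2pix(w1,pts).round(0).tolist());print(w2pix(w,pts).round(0).tolist())
g=lambda c:cv2.cvtColor(c["color"],cv2.COLOR_RGB2GRAY)
np.set_printoptions(linewidth=250)
print('old');print(g(c1)[0:116:3,296:386:3]);print('new');print(g(c)[0:116:3,296:386:3])
print('dish');print(g(c)[118:216:4,284:382:4])
E
```

```text
[ 0.56703683 -0.06701603  0.25114318] 14.45
[[331.0, 168.0], [359.0, 57.0], [321.0, 57.0], [321.0, 66.0], [334.0, 115.0], [345.0, 56.0], [346.0, -16.0]]
[[331.0, 168.0], [358.0, 58.0], [320.0, 58.0], [320.0, 67.0], [334.0, 115.0], [343.0, 57.0], [345.0, -15.0]]
old
[[ 98  53  54 ...  53  64  70]
 [ 91  53  54 ...  52  69  69]
 [ 90  54  53 ...  70  69  69]
 ...
 [ 52  52  52 ...  74  77 194]
 [ 51  51  51 ...  75  77 196]
 [ 53  51  50 ...  74  76 189]]
new
[[ 54  56  55 ...  55  72  71]
 [ 69  56  56 ...  59  72  73]
 [114  57  57 ...  72  73  72]
 ...
 [ 56  56  55 ...  79  80 201]
 [ 57  55  55 ...  78  81 205]
 [ 56  56  54 ...  79  80 198]]
dish
[[ 58  55  56  56  55  54  55  55  54  55  53  54  54  53  76  77  76  79  77  79  78  79  80  77  79]
 [ 56  56  56  55  55  54  54  55  53  54  54  53  53  55  77  77  77  80  77  79  78  78  80  79  79]
 [ 58  55  56  55  54  55  54  55  53  70  87  90  90 133  77  77  76  79  76  79  78  79  79  79  81]
 [ 57  56  57  56  55  54  55  90  92  93  94  93 100  94 164 163  79  79  77  78  79  79  79  78  81]
 [ 58  56  56  56  54  53  92
[... 1434 characters left out ...]
 115  86 107 166 113 113 117 116 177 172 178 122 113 178  78  78  79  79  81 193]
 [ 59  58  58  58  56  57 195 147 149 155 176 186 187 142 137 130 122 169  75  80  79  79  78  80 193]
 [ 60  59  59  58  57  58  57 121 163 150 149 146 142 138 132 174  81  79  76  79  80  79  78  81 204]
 [ 59  60  58  58  57  58  56  59  57  71 135 150 164  98  64  59  59  77  77  80  80  80  78  81 204]
 [ 58  59  59  59  57  58  57  58  57  58  58  57  58  58  59  58  79  78  77  79  80  80  78  81 196]
 [119 124 130 123 125 126 123 122 127 121 124 119 122 122 125 127 125 125 123 123 126 124 124 186 194]
 [135 135 135 127 133 131 128 134 130 124 125 131 132 134 128 190 184 202 194 177 191 204 193 196 195]]
```

```bash
python3 - <<'E'
from h import *
import sys
np.set_printoptions(linewidth=250,threshold=sys.maxsize)
g=lambda f:cv2.cvtColor(np.load(f,allow_pickle=True)[1]["color"],cv2.COLOR_RGB2GRAY)
for f in('w1.npy','w3.npy'): print(f);print(g(f)[0:116:3,308:380:3])
E
```

```text
w1.npy
[[114 115 189 189  80  79  80  80  79  79  79  79  78  77  78  78  79  80  81  79  80 188 188  53]
 [115 116 192 191  80  80  80  80  78  80  78  78  78  78  78  79  78  81  79  78  80 190 190  52]
 [114 115 191 192  79  80  80  80  79  78  79  78  78  78  79  78  79  81  78  81  80 193 192  70]
 [114 116 192 192  80  79  79  80  78  78  79  78  77  79  79  78  80  80  77  80  80 190 191  72]
 [115 115 192 192  80  80  79  80  78  79  78  79  79  78  79  79  82  79  80  80  81 191 190  72]
 [116 115 196 195  80  81  80  79  80  80  79  78  78  80  79  80  81  78  80  80  80 194 193  71]
 [115 115 187 187 103 127  80 115 126  80 127 126  79 127 114  81 126 103  81  80  80 186 186  71]
 [115 116 191 190 104 127 128 115 128 124 127 125 125 127 127 129 126 103  80  79  79 188 188  72]
 [115 116 192 192 105 127 127 115 127 124 127 126 125 127 126 129 128  92  79  80  80 192 191  71]
 [114 116 188 188 104 128 128 126 128 124 127 126 125 127 126 131 127  92  80  80  79 188 187  70]
 [115 117 190 189 122 128 128 127 128 125 127 126 126 128 126 130 127  80  80  80  80 189 189  71]
 [11
[... 5937 characters left out ...]
9  77]
 [ 55  55 100 100 119 121 118 119 109 119 118 119 120 161 104  99  79  76  78  79  78  79  79  78]
 [ 55  55 100 100 119 100 118 106  95 120 102 119 101 165 102 106  78  78  79  78  79  79  79  79]
 [ 55  55 101 100  97  97 100  99  96 101 100  99  99 101 105 106  78  78  77  78  79  80  79  79]
 [ 54  56 101 100  97  97 101  99  96 100 100  99  99 100 105 107  76  78  76  79  78  79  79  79]
 [ 55  55 102 100  97  97 101 100  95 100 101  99  97 100 106 106  76  78  77  79  77  79  79  79]
 [ 56  56 100 100  97  96 100  99  97 100 101  99  98 100 107 106  77  79  77  77  78  78  80  78]
 [ 55  56  59  58  59  58  60  59  59  60  60  79  80  80  78  79  77  77  78  78  78  78  79  79]]
```

```bash
python3 - <<'E'
from h import *
g={};W={}
for f in('w1','w3'):
    o,c=np.load(f+'.npy',allow_pickle=True); W[f]=wristcam(o,c); g[f]=cv2.cvtColor(c["color"],cv2.COLOR_RGB2GRAY).astype(int)
    print(f,'row40',g[f][38:43,312:364].mean(0).round().astype(int).tolist()); print('col',g[f][12:66,335:338].mean(1).round().astype(int).tolist())
o,c=np.load('w3.npy',allow_pickle=True)
print('chute cols320-355 rows 64-104'); 
for v in range(60,104,2): print(v,c["color"][v,312:364:2].mean(1).astype(int))
t=np.radians(25.2)
def loc(p): d=p-np.array([.5308,.0396,0]); return np.round(1000*np.array([np.cos(t)*d[0]+np.sin(t)*d[1],-np.sin(t)*d[0]+np.cos(t)*d[1],p[2]]),1)
for f,l,r,a,b in(('w1',319,358,18,60),('w3',319,355,21,60)):
    for z in(.17,.16,.15,.14): print(f,z,[loc(pix2w(W[f],u,v,z)) [:2].tolist() for u,v in((l,40),(r,40),(336,a),(336,b))])
for v in(70,72,96,99):
    for z in(.125,.115,.105): print(v,z,loc(pix2w(W['w3'],335,v,z)))
E
```

```text
w1 row40 [155, 192, 191, 191, 191, 191, 126, 116, 125, 128, 128, 128, 130, 129, 127, 127, 116, 128, 128, 128, 128, 128, 126, 125, 125, 102, 128, 128, 128, 125, 123, 125, 126, 103, 115, 127, 127, 127, 125, 126, 129, 123, 85, 127, 127, 126, 114, 81, 80, 80, 80, 80]
col [79, 79, 79, 79, 79, 79, 80, 96, 114, 117, 117, 117, 117, 113, 117, 118, 117, 117, 117, 118, 118, 118, 118, 118, 117, 117, 118, 115, 117, 118, 118, 118, 118, 118, 118, 118, 118, 118, 118, 118, 115, 118, 118, 118, 119, 118, 115, 108, 94, 95, 86, 85, 82, 82]
w3 row40 [198, 198, 198, 199, 198, 85, 121, 131, 135, 135, 135, 137, 135, 134, 134, 122, 135, 135, 135, 135, 132, 131, 131, 108, 134, 135, 135, 130, 131, 131, 132, 96, 135, 135, 134, 133, 132, 134, 137, 98, 121, 134, 134, 121, 84, 85, 84, 83, 83, 83, 84, 84]
col [82, 83, 82, 83, 82, 82, 82, 97, 114, 116, 120, 127, 128, 127, 125, 125, 124, 125, 125, 124, 125, 126, 125, 125, 126, 126, 126, 126, 126, 126, 126, 126, 126, 125, 126, 125, 129, 130, 130, 130, 127, 127, 127, 127, 126, 127, 120, 90, 85, 85, 85, 85, 97, 99]
chute cols320-355 rows 64-104
60 [198 198 197  83  84  8
[... 2570 characters left out ...]
1 0.14 [[-13.6, -0.3], [14.0, -0.2], [-1.8, 13.7], [-1.3, -13.4]]
w3 0.17 [[-12.8, -4.9], [9.7, -4.9], [-2.3, 5.8], [-2.0, -16.5]]
w3 0.16 [[-12.8, -3.2], [10.7, -3.2], [-1.9, 8.0], [-1.6, -15.3]]
w3 0.15 [[-12.8, -1.5], [11.7, -1.5], [-1.4, 10.2], [-1.1, -14.1]]
w3 0.14 [[-12.9, 0.3], [12.6, 0.3], [-1.0, 12.4], [-0.6, -12.9]]
70 0.125 [ -0.6 -18.3 125. ]
70 0.115 [ -0.2 -17.3 115. ]
70 0.105 [  0.3 -16.4 105. ]
72 0.125 [ -0.6 -19.7 125. ]
72 0.115 [ -0.2 -18.8 115. ]
72 0.105 [  0.3 -17.9 105. ]
96 0.125 [ -0.4 -37.3 125. ]
96 0.115 [ 1.00e-01 -3.71e+01  1.15e+02]
96 0.105 [  0.5 -36.9 105. ]
99 0.125 [ -0.3 -39.6 125. ]
99 0.115 [ 1.00e-01 -3.95e+01  1.15e+02]
99 0.105 [  0.6 -39.3 105. ]
```

A second heat sink hangs on the upper chute (rows 72–100, columns 320–350), with its tail probably pinned under the stack. One heat sink is in the dish. I return to the lever and press gently, watching the force.

Emit:
{"fn": "move_arm", "kwargs": {"moves": [[[0,0,0.012,0,0],[-0.022,0.054,0.015,0,0],[-0.045,0.11,0.015,0,0],[-0.067,0.165,0.015,0,0],[-0.0875,0.217,0.015,0,0]]]}}

```text
clock: 15.12
eef_pos: [0.4792, 0.1518, 0.2682]
tool_rot: [0.535, 0.845, 0.001, 0.001]
ft_force: [0.8, -0.5, 0.4]
grip_width: -0.0
grasp_force: 0.0
```

Emit:
{"fn": "move_arm", "kwargs": {"moves": [[[0,0,-0.05,0,0],[0,0,-0.065,0,0],[0,0,-0.072,0,0],[0,0,-0.079,0,0],[0,0,-0.084,0,0]]]}}

```text
clock: 15.75
eef_pos: [0.4806, 0.1505, 0.1883]
tool_rot: [0.536, 0.844, 0.003, 0.0]
ft_force: [-16.6, 0.4, 40.9]
grip_width: -0.0002
grasp_force: 20.0
```

Emit:
{"fn": "move_arm", "kwargs": {"moves": [[[0,0,-0.003,0,0],[0,0,-0.006,0,0],[0,0,-0.008,0,0],[0,0,-0.008,0,0]]]}}

```text
clock: 16.25
eef_pos: [0.4807, 0.1509, 0.1866]
tool_rot: [0.536, 0.844, 0.006, 0.002]
ft_force: [-24.1, -2.6, 58.3]
grip_width: -0.0
grasp_force: 28.4
```

Blocked again, and higher up, so I back off and look at the chute.

Emit:
{"fn": "move_arm", "kwargs": {"moves": [[[0,0,0.01,0,0],[0,0,0.03,0,0],[0,0,0.06,0,0],[0,0,0.092,0,0],[0.022,-0.054,0.092,0,0]]]}}

```text
clock: 16.88
eef_pos: [0.5044, 0.0973, 0.2711]
tool_rot: [0.534, 0.846, 0.004, 0.003]
ft_force: [1.4, -0.1, -0.3]
grip_width: 0.0004
grasp_force: 0.0
```

Emit:
{"fn": "move_arm", "kwargs": {"moves": [[[0.022,-0.054,0,0,0],[0.044,-0.109,0,0,0],[0.0655,-0.163,0,0,0],[0.0655,-0.163,-0.015,0,0],[0.0655,-0.163,-0.015,0,0]]]}}

```text
clock: 17.5
eef_pos: [0.5667, -0.0683, 0.2504]
tool_rot: [0.537, 0.844, -0.0, -0.001]
ft_force: [-0.0, 0.3, -0.6]
grip_width: -0.0001
grasp_force: 0.0
```

```bash
python3 - <<'E'
from h import *
o,c=snap("wrist"); np.save('w4.npy',(o,c),allow_pickle=True); print(o["eef_pos"],o["clock"],o["ft_force"])
g=cv2.cvtColor(c["color"],cv2.COLOR_RGB2GRAY).astype(int)
print('row40',g[38:43,312:364].mean(0).round().astype(int).tolist()); print('col',g[12:66,335:338].mean(1).round().astype(int).tolist())
import sys; np.set_printoptions(linewidth=250,threshold=sys.maxsize)
print(g[0:120:3,308:380:3]); print('dish'); print(g[150:200:4,300:360:4])
E
```

```text
[ 0.56671468 -0.06832749  0.25044691] 17.5 [-0.01313973  0.3450662  -0.57793449]
row40 [181, 201, 201, 201, 201, 201, 86, 121, 130, 132, 132, 133, 135, 132, 133, 132, 121, 132, 132, 132, 133, 131, 130, 129, 112, 132, 132, 132, 128, 129, 130, 131, 101, 132, 132, 132, 131, 130, 133, 136, 94, 126, 132, 132, 119, 84, 83, 83, 83, 83, 83, 83]
col [82, 82, 83, 82, 82, 83, 96, 102, 103, 103, 116, 121, 121, 121, 122, 122, 122, 122, 122, 123, 122, 123, 123, 122, 123, 123, 122, 123, 123, 127, 128, 127, 124, 124, 124, 124, 124, 124, 123, 124, 124, 124, 124, 124, 121, 103, 100, 97, 86, 93, 93, 93, 94, 93]
[[118 121 197 197  83  82  82  83  82  83  82  82  82  82  82  82  82  84  83  80  83 197 196  55]
 [119 122 201 199  83  83  84  82  82  83  82  82  81  82  82  82  83  86  81  82  83 199 200  63]
 [119 121 200 199  83  83  83  83  82  82  82  81  81  82  82  82  84  83  81  82  83 198 198  73]
 [119 122 199 198  84  83  83  83  82  82  82  81  82  82  82  82  85  82  83  83  83 198 197  73]
 [119 122 201 200  83  84  83  83  83  82  81  82  82  82  83  83  85  81  84  83  83 199 199  74]
 [119
[... 3585 characters left out ...]
6 115]
 [120 114 116 118 117 116 119 165 175 180 188 117 115 113 111]
 [117 116 115 113 118 123 127 185 184 188 195 116 116 118 114]
 [115 119 115 115 116 123 127 191 185 188 195 117 116 117 114]
 [116 118 115 114 114 123 127 190 185 189 193 116 116 116 116]
 [118 115 118 113 115 121 193 190 185 189 193 114 116 115 115]
 [ 85 115 118 114 114 156 193 189 185 188 192 170 117 116 116]
 [ 98 116 115 115 113 121 127 124 123 125 185 175 168 116  89]
 [ 87  85 112 117 114 114 117 117 117 118 172 175 172  91 103]
 [ 57 114 144  89 113 112 113 116 116 116 173 176 121 116 180]
 [ 58  57 166 148 149 150 145 159 166 149 138 131 124 170  76]
 [ 57  58  57  64 178 146 149 147 143 139 135 175  71  78  76]]
```

The chute is clear now. Next question: did sink1 land in the dish, perhaps on top of sink0?

```bash
python3 - <<'E'
from h import *
import sys; np.set_printoptions(linewidth=260,threshold=sys.maxsize)
o,d=snap("scene"); 
f=lambda x:cv2.cvtColor(x,cv2.COLOR_RGB2GRAY).astype(int)
s2=np.load('s2.npy'); np.save('s3.npy',d["color"])
print('scene s2');print(f(s2)[226:238,306:322]);print('now');print(f(d["color"])[226:238,306:322])
for n in('w3','w4'):
    c=np.load(n+'.npy',allow_pickle=True)[1]; print(n);print(f(c["color"])[150:200:2,308:356:2])
E
```

```text
scene s2
[[ 69  73  77  78  75  81  82  79  85  83  84  81  75  81  76  73]
 [ 70  72  79  76  75  77  78  82  88  75  80  78  81  74  73  77]
 [ 73  75  77  77  83  83  81  83  81  82  77  78  79  80  79  77]
 [ 75  79  79  79  79  81  81  81  77  80  81  81  79  81  79  76]
 [ 77  81  82  78  79  82  83  76  81  79  80  82  76  81  80  78]
 [ 92  77  76  80  81  80  76  86  78  79  81  77  74  79  78  81]
 [107  89  77  77  78  80  97 118 107  99  80  76  79  79  80  80]
 [ 92  96  89  78  78  91 125 145 139 128 116  94  75  75  81  96]
 [ 74  91  98  91 101 126 147 145 140 142 140 115  90  89  91  96]
 [ 73  79  78  94 109 127 127 128 129 130 120  99  94  92  93  79]
 [ 74  77  75  75  77  79  85  92  94  94  90  87  77  80  81  78]
 [ 74  78  77  77  78  74  79  79  76  82  83  80  79  81  78  73]]
now
[[ 70  72  73  77  80  83  82  84  82  77  83  79  78  81  75  78]
 [ 69  73  75  77  76  80  81  81  85  80  84  82  84  78  79  76]
 [ 72  75  79  78  76  77  80  84  83  79  79  76  75  80  79  79]
 [ 71  74  78  77  75  82  79  82  93 111 109  96  81  76  80  77]
 [ 81  78  81 
[... 4780 characters left out ...]
6  89]
 [112 114 117 114 114 112 114 112 117 116 117 116 117 115 118 116 172 174 175 176 172 114  91  87]
 [ 87  99 115 116 114 113 112 113 113 114 116 117 116 117 116 178 173 172 176 172 178 119 114 109]
 [144  87  89 114 113 114 112 114 113 116 116 116 116 118 116 180 173 172 176 127 121 118 116 104]
 [105 145 140  97 145 164 112 113 164 114 114 171 117 170 176 175 183 130 130 128 125 121 112 176]
 [166 193 148 148 149 150 150 145 145 161 159 165 166 145 149 144 138 136 131 128 124 151 170  85]
 [ 59  97 178 177 150 150 149 150 150 148 146 144 143 141 139 137 135 133 129 156 170 140  66  78]
 [ 57  57  64 133 178 179 146 150 149 148 147 146 143 144 139 137 135 162 175 136  71  58  78  76]]
```

The dish now holds two heat sinks, the second lying on the first with its lit top about 10 mm higher. The stack of three seems to have settled flat. Third heat sink: a slower press with force checks.

Emit:
{"fn": "move_arm", "kwargs": {"moves": [[[0,0,0.012,0,0],[-0.022,0.054,0.015,0,0],[-0.045,0.11,0.015,0,0],[-0.067,0.164,0.015,0,0],[-0.087,0.218,0.015,0,0]]]}}

```text
clock: 18.23
eef_pos: [0.4795, 0.1531, 0.2683]
tool_rot: [0.535, 0.845, 0.001, 0.001]
ft_force: [0.3, 0.7, -0.5]
grip_width: -0.0001
grasp_force: 0.0
```

Emit:
{"fn": "move_arm", "kwargs": {"moves": [[[0,0,-0.045,0,0],[0,0,-0.058,0,0],[0,0,-0.066,0,0],[0,0,-0.071,0,0],[0,0,-0.076,0,0]]]}}

```text
clock: 18.85
eef_pos: [0.4812, 0.1508, 0.1916]
tool_rot: [0.536, 0.844, 0.001, 0.0]
ft_force: [-0.9, 1.1, 4.3]
grip_width: 0.0003
grasp_force: 2.1
```

Emit:
{"fn": "move_arm", "kwargs": {"moves": [[[0,0,-0.003,0,0],[0,0,-0.006,0,0],[0,0,-0.009,0,0]]]}}

```text
clock: 19.23
eef_pos: [0.4814, 0.1516, 0.1881]
tool_rot: [0.536, 0.844, 0.004, 0.001]
ft_force: [-13.4, -1.4, 42.7]
grip_width: -0.0002
grasp_force: 20.8
```

Blocked again at the same height. I release quickly so the spring snaps the lever up and shakes the stack, then probe gently.

Emit:
{"fn": "move_arm", "kwargs": {"moves": [[[0,0,0.04,0,0],[0,0,0.04,0,0],[0,0,0.04,0,0],[0,0,0.04,0,0],[0,0,0.04,0,0]]]}}

```text
clock: 19.85
eef_pos: [0.4798, 0.1503, 0.2202]
tool_rot: [0.536, 0.844, -0.001, -0.001]
ft_force: [-0.0, -0.2, -0.6]
grip_width: 0.0003
grasp_force: 0.0
```

```bash
python3 - <<'E'
from h import *
import sys; np.set_printoptions(linewidth=260,threshold=sys.maxsize)
o,d=snap("scene"); f=lambda x:cv2.cvtColor(x,cv2.COLOR_RGB2GRAY).astype(int)
print(o["eef_pos"],o["clock"]); s0=np.load('scene.npy',allow_pickle=True).item()["color"]; s3=np.load('s3.npy')
np.save('s4.npy',d["color"])
print('magazine/lever orig');print(f(s0)[152:206,318:350:1][::2]);print('now');print(f(d["color"])[152:206,318:350][::2])
E
```

```text
[0.47982007 0.15028459 0.2201891 ] 19.85
magazine/lever orig
[[137 135 137 138 136 143 143 140 134 141 135 136 142 139 140 137 141 140 138 137 136 142 142 143 142 142 141 140 144 139 139 142]
 [135 135 137 135 134 134 140 137 135 138 138 138 139 139 143 138 141 137 138 143 141 136 137 141 138 143 139 136 141 140 137 144]
 [136 142 140 139 137 138 136 140 138 136 138 141 136 135 136 137 135 136 137 136 138 138 142 138 143 145 140 139 144 142 141 142]
 [139 136 137 135 137 141 137 133 137 141 140 135 135 140 139 140 138 138 140 141 141 141 133  72  23  51  97 115 120 134 144 150]
 [142 139 142 137 139 140 138 139 136 140 136 139 138 138 140 138 140 136 139 134 138 130  71   8  13   6  18  12   7   9   5  70]
 [142 141 142 144 142 141 142 142 138 141 136 137 137 138 140 139 140 137 141 138 115  17  11   5   8   4  25  19  15   1  17  75]
 [140 144 139 141 137 139 140 144 144 142 147 143 137 140 145 137 135 137 139 123  40   2   3   6  13   1  12  10  16  39 102 148]
 [140 141 143 140 145 148 143 141 142 144 142 142 138 140 143 136 138 139 140 143 138 107 116  99  83  69  25   3  51 114 
[... 5340 characters left out ...]
 85  64  58  82 137 146 145 151 146 143 146]
 [136  97  72  81  74  77  76  74  81  79  83  83  94  95  80 106 115 134 127  94  71  63  65  56  82 137 151 147 144 144 144 143]
 [ 25  27  58  78  83  86  84  84  81  82  83  86  97 125 128 131 131 115  87  59  61  61  63  62  85 135 146 146 145 146 145 148]
 [ 11  41  73  73  91  83  87  86  90  86  92  86  77  88 109 115  94  67  60  64  64  67  60  60 104 164 149 147 149 149 143 144]
 [100  84  74  84  86  84  87  86  91  86  91  83  53  49  55  56  58  66  64  65  61  60  63  58  98 149 149 143 146 145 143 146]
 [146 112  85  86  88  85  83  87  88  92  83  49  47  55  55  56  55  60  64  61  64  62  62  62  91 148 153 147 146 151 144 147]]
```

Emit:
{"fn": "move_arm", "kwargs": {"moves": [[[0,0,-0.022,0,0],[0,0,-0.028,0,0],[0,0,-0.031,0,0],[0,0,-0.034,0,0],[0,0,-0.035,0,0]]]}}

```text
clock: 20.52
eef_pos: [0.48, 0.1516, 0.1899]
tool_rot: [0.535, 0.845, 0.002, -0.0]
ft_force: [-9.4, 1.2, 20.8]
grip_width: -0.0002
grasp_force: 10.2
```

Still blocked. I turn the gripper half round, which gives the same grasp. The wrist camera then faces the magazine from the dish side and can see the front slot steeply.

Emit:
{"fn": "move_arm", "kwargs": {"moves": [[[0,0,0.04,5,0],[0,0,0.08,15,0],[0.02,-0.044,0.082,25,0],[0.04,-0.088,0.082,35,0],[0.06,-0.132,0.082,45,0]]]}}

```text
clock: 21.15
eef_pos: [0.5408, 0.0172, 0.2688]
tool_rot: [0.169, 0.986, -0.0, 0.0]
ft_force: [0.4, -0.4, -0.8]
grip_width: -0.0001
grasp_force: 0.0
```

Emit:
{"fn": "move_arm", "kwargs": {"moves": [[[0.02,-0.044,0,10,0],[0.042,-0.087,0,20,0],[0.042,-0.087,0,30,0],[0.042,-0.087,0,40,0],[0.042,-0.087,0,50,0]]]}}

```text
clock: 21.78
eef_pos: [0.5822, -0.069, 0.2681]
tool_rot: [-0.263, 0.965, -0.0, -0.001]
ft_force: [-0.2, 0.4, -0.4]
grip_width: -0.0001
grasp_force: 0.0
```

Emit:
{"fn": "move_arm", "kwargs": {"moves": [[[0,0,-0.02,10,0],[0,0,-0.04,20,0],[0,0,-0.06,30,0],[0,0,-0.08,40,0],[0,0,-0.095,50,0]]]}}

```text
clock: 22.4
eef_pos: [0.5818, -0.0687, 0.1723]
tool_rot: [-0.646, 0.763, 0.0, -0.001]
ft_force: [-1.1, -0.4, -0.0]
grip_width: -0.0
grasp_force: 0.0
```

Emit:
{"fn": "move_arm", "kwargs": {"moves": [[[0,0,0,10,0],[0,0,0,20,0],[0,0,0,30,0],[0,0,0,35,0],[0,0,0,35,0]]]}}

```text
clock: 23.02
eef_pos: [0.5822, -0.0686, 0.1733]
tool_rot: [0.844, -0.536, -0.0, 0.0]
ft_force: [0.1, 0.5, 0.3]
grip_width: 0.0002
grasp_force: 0.0
```

```bash
python3 - <<'E'
from h import *
import sys; np.set_printoptions(linewidth=330,threshold=sys.maxsize)
o,c=snap("wrist"); np.save('w5.npy',(o,c),allow_pickle=True); w=wristcam(o,c); print(o["eef_pos"],o["tool_rot"],o["clock"])
def L(x,y,z,o=(.5308,.0396)):
    t=np.radians(25.2);return [o[0]+np.cos(t)*x-np.sin(t)*y,o[1]+np.sin(t)*x+np.cos(t)*y,z]
for p in[(0,-.02,.21),(0,-.02,.16),(0,-.02,.15),(0,-.02,.14),(0,-.02,.13),(0,-.02,.12),(.016,-.02,.12),(-.016,-.02,.12),(0,-.053,.092),(0,-.053,.132),(0,-.11,.01)]: print(p,w2pix(w,[L(*p)])[0].round(1))
E
```

```text
[ 0.58220603 -0.06862055  0.17331026] [ 8.44002614e-01 -5.36338968e-01 -1.02035010e-04  2.97212470e-04] 23.025
(0, -0.02, 0.21) [321.5 493.7]
(0, -0.02, 0.16) [321.  398.1]
(0, -0.02, 0.15) [320.9 384.3]
(0, -0.02, 0.14) [320.8 371.7]
(0, -0.02, 0.13) [320.8 360.3]
(0, -0.02, 0.12) [320.7 349.7]
(0.016, -0.02, 0.12) [298.4 349.8]
(-0.016, -0.02, 0.12) [343.  349.7]
(0, -0.053, 0.092) [320.5 287.8]
(0, -0.053, 0.132) [320.7 321. ]
(0, -0.11, 0.01) [320.2 189.4]
```

The fingers block that view (slot rows 350–400 lie behind them). A quarter turn puts the slot at the side of the picture instead.

Emit:
{"fn": "move_arm", "kwargs": {"moves": [[[0.02,-0.004,0,-10,0],[0.04,-0.008,0,-20,0],[0.06,-0.012,0,-30,0],[0.083,-0.016,0,-40,0],[0.083,-0.016,0,-50,0]]]}}

```text
clock: 23.7
eef_pos: [0.6665, -0.0848, 0.1725]
tool_rot: [-0.536, 0.844, -0.0, -0.0]
ft_force: [-0.3, 0.0, -0.7]
grip_width: 0.0003
grasp_force: 0.0
```

Emit:
{"fn": "move_arm", "kwargs": {"moves": [[[0,0,-0.006,-10,0],[0,0,-0.013,-20,0],[0,0,-0.013,-30,0],[0,0,-0.013,-40,0],[0,0,-0.013,-40,0]]]}}

```text
clock: 24.32
eef_pos: [0.6652, -0.0845, 0.1602]
tool_rot: [-0.219, 0.976, -0.0, -0.0]
ft_force: [0.2, -0.2, 0.2]
grip_width: 0.0
grasp_force: 0.0
```

```bash
python3 - <<'E'
from h import *
import sys; np.set_printoptions(linewidth=400,threshold=sys.maxsize)
o,c=snap("wrist"); np.save('w6.npy',(o,c),allow_pickle=True); w=wristcam(o,c); print(o["eef_pos"],o["tool_rot"],o["clock"])
def L(x,y,z,o=(.5308,.0396)):
    t=np.radians(25.2);return [o[0]+np.cos(t)*x-np.sin(t)*y,o[1]+np.sin(t)*x+np.cos(t)*y,z]
for p in[(0,-.02,.21),(0,-.02,.16),(0,-.02,.15),(0,-.02,.14),(0,-.02,.13),(0,-.02,.12),(.016,-.02,.12),(-.016,-.02,.12),(0,-.053,.092),(0,-.053,.132),(0,-.11,.01)]: print(p,w2pix(w,[L(*p)])[0].round(1))
E
```

```text
[ 0.66522962 -0.0845049   0.16015139] [-2.18612489e-01  9.75811728e-01 -1.18599135e-05 -2.27416332e-04] 24.325
(0, -0.02, 0.21) [871.3 105.3]
(0, -0.02, 0.16) [677.9 104.6]
(0, -0.02, 0.15) [654.4 104.6]
(0, -0.02, 0.14) [633.8 104.5]
(0, -0.02, 0.13) [615.5 104.4]
(0, -0.02, 0.12) [599.3 104.4]
(0.016, -0.02, 0.12) [592.5 134.6]
(-0.016, -0.02, 0.12) [606.5  72.6]
(0, -0.053, 0.092) [508.8 104.2]
(0, -0.053, 0.132) [553.3 104.4]
(0, -0.11, 0.01) [389.4 104. ]
```

Emit:
{"fn": "move_arm", "kwargs": {"moves": [[[0,0,0.025,0,0],[0,0,0.04,0,0],[0,0,0.04,0,0]]]}}

```text
clock: 24.75
eef_pos: [0.6664, -0.0846, 0.2023]
tool_rot: [-0.218, 0.976, -0.001, 0.002]
ft_force: [0.4, 0.8, -0.5]
grip_width: -0.0001
grasp_force: 0.0
```

```bash
python3 - <<'E'
from h import *
import sys; np.set_printoptions(linewidth=400,threshold=sys.maxsize)
o,c=snap("wrist"); np.save('w6.npy',(o,c),allow_pickle=True); w=wristcam(o,c); print(o["eef_pos"],o["clock"])
def L(x,y,z,o=(.5308,.0396)):
    t=np.radians(25.2);return [o[0]+np.cos(t)*x-np.sin(t)*y,o[1]+np.sin(t)*x+np.cos(t)*y,z]
for p in[(0,-.02,.16),(0,-.02,.15),(0,-.02,.14),(0,-.02,.13),(0,-.02,.12),(.016,-.02,.12),(-.016,-.02,.12),(0,-.053,.092)]: print(p,w2pix(w,[L(*p)])[0].round(1))
g=cv2.cvtColor(c["color"],cv2.COLOR_RGB2GRAY).astype(int)
for u in range(500,640,2): print(u,' '.join('%3d'%x for x in g[76:148:3,u]))
E
```

```text
[ 0.66639732 -0.08461798  0.20225891] 24.75
(0, -0.02, 0.16) [598.8 102.1]
(0, -0.02, 0.15) [584.4 102.1]
(0, -0.02, 0.14) [571.4 102.1]
(0, -0.02, 0.13) [559.7 102.1]
(0, -0.02, 0.12) [549.  102.1]
(0.016, -0.02, 0.12) [544.4 126.9]
(-0.016, -0.02, 0.12) [553.8  76.2]
(0, -0.053, 0.092) [478.9 102.1]
500 101 103 102  98  98 102 101  99  98 100  99 100 100  99 102 103 104  75  71  72  82  83  85  86
502 104 103 102  99  99 102 102  99  98 101  99 101 100 100 102 104 104  75  72  72  82  84  86  85
504 103 101 102  98  99 101 102  98  99 101 100 101  99 100 102 100 105  76  71  73  80  84  86  86
506 105 101 103  98  99 101 102  98  98 101  99 101 101 100 102 101 105  75  72  73  75  84  85  86
508 104 102 102  97 100 102 101  99  99 101 100 102 101 100 103 102 105  77  73  73  73  84  86  87
510 104 102 103  99 100 101 102  99  98 101 100 101 100 100 101 101 105  79  73  75  74  85  85  87
512 104 102 101  98 101 102 102 100  99 102 100 102 102 100 102 105 105  84  74  74  74  85  85  86
514 104 103 104  99  99 102 102 100  99 102 100 102 101 101 103 101 102  85  72  74  74  85  86  
[... 5502 characters left out ...]

626  83  83  83  83 105 116  84  85 115  89  86 115 110  88  89  90  90  92  93  95 118  87  87  88
628  82  83  82  83 105 116  86  85 116  89  86 115 110  87  90  90  90  93  93  94 117  88  87  88
630  83  84  83  83 105 115  84  85 116  89  86 115 110  88  90  91  90  93  93  95 117  89  89  90
632  83  84  82  83  99 115  85  86 116  89  87  94  87  88  90  91  91  93  93  96 116  89  89  90
634  83  84  84  84  98 116  85  86 109  86  87  89  87  89  90  92  92  94  94  96 115  90  89  90
636  84  84  83  83  98 115  86  86  85  85  86  88  88  89  90  92  91  93  94  96 116  90  90  90
638  84  84  83  84  85  85  86  86  86  86  87  89  87  90  90  92  92  94  95  96 111  90  91  90
```

```bash
python3 - <<'E'
from h import *
o,c=np.load('w6.npy',allow_pickle=True); w=wristcam(o,c)
def L(x,y,z,o=(.5308,.0396)):
    t=np.radians(25.2);return [o[0]+np.cos(t)*x-np.sin(t)*y,o[1]+np.sin(t)*x+np.cos(t)*y,z]
for y in(-.0155,-.0185): print(y,[(z,w2pix(w,[L(0,y,z)])[0].round(1).tolist()) for z in(.12,.124,.13,.134,.14,.144,.15)])
for z in(.14,.145,.15,.155): print('rear',z,w2pix(w,[L(0,.0085,z)])[0].round(1))
for x in(-.012,.012): print(w2pix(w,[L(x,-.0155,.15),L(x,.0085,.15)]).round(1).tolist())
for z in(.12,.126): print('floor lip u549,559',[[round(1000*v) for v in (lambda p:(np.cos(.4398)*(p[0]-.5308)+np.sin(.4398)*(p[1]-.0396),-np.sin(.4398)*(p[0]-.5308)+np.cos(.4398)*(p[1]-.0396)))(pix2w(w,u,v,z))] for u,v in((549,100),(559,100),(552,82),(546,118))])
g=cv2.cvtColor(c["color"],cv2.COLOR_RGB2GRAY).astype(int)
for v in(95,98,106): print(v,g[v,552:640].tolist())
E
```

```text
-0.0155 [(0.12, [555.8, 102.1]), (0.124, [560.1, 102.1]), (0.13, [566.9, 102.1]), (0.134, [571.6, 102.1]), (0.14, [579.0, 102.1]), (0.144, [584.1, 102.1]), (0.15, [592.3, 102.1])]
-0.0185 [(0.12, [551.3, 102.1]), (0.124, [555.5, 102.1]), (0.13, [562.1, 102.1]), (0.134, [566.7, 102.1]), (0.14, [574.0, 102.1]), (0.144, [579.0, 102.1]), (0.15, [587.0, 102.1])]
rear 0.14 [619.1 102.1]
rear 0.145 [626.6 102.1]
rear 0.15 [634.5 102.1]
rear 0.155 [642.8 102.1]
[[597.3, 79.7], [640.2, 79.7]]
[[587.5, 123.6], [629.0, 123.6]]
floor lip u549,559 [[-1, -20], [-1, -14], [-12, -20], [10, -20]]
floor lip u549,559 [[-1, -24], [-1, -18], [-12, -25], [10, -24]]
95 [109, 110, 111, 111, 110, 110, 110, 108, 99, 98, 98, 98, 102, 117, 116, 116, 116, 116, 116, 117, 117, 116, 117, 101, 96, 96, 97, 96, 110, 116, 116, 116, 116, 115, 116, 116, 112, 95, 96, 96, 96, 96, 109, 115, 116, 115, 116, 116, 116, 115, 115, 115, 115, 115, 115, 114, 115, 115, 114, 114, 114, 114, 114, 115, 115, 115, 114, 115, 114, 106, 85, 85, 85, 86, 85, 85, 86, 86, 86, 86, 86, 86, 86, 86, 87, 86, 86, 87]
98 [108, 108, 108, 108, 107, 107, 108, 100, 97, 96, 97, 96, 111, 111, 111, 110, 112, 107, 106, 107, 107, 106, 102, 96, 95, 96, 95, 95, 107, 106, 105, 105, 107, 106, 106, 106, 95, 94, 95, 95, 95, 95, 107, 107, 105, 105, 105, 106, 106, 101, 101, 101, 102, 102, 102, 107, 116, 115, 115, 116, 116, 116, 116, 115, 114, 115, 115, 115, 115, 99, 98, 98, 98, 97, 98, 98, 98, 98, 98, 98, 98, 99, 99, 85, 86, 86, 86, 86]
106 [108, 108, 109, 108, 108, 106, 98, 97, 97, 97, 112, 117, 117, 117, 117, 117, 117, 118, 117, 117, 112, 97, 96, 96, 96, 96, 116, 117, 116, 117, 115, 116, 116, 116, 102, 95, 97, 95, 96, 97, 116, 116, 116, 115, 115, 116, 115, 116, 115, 116, 116, 116, 115, 115, 116, 116, 114, 116, 115, 115, 116, 115, 116, 115, 115, 115, 109, 86, 86, 85, 85, 86, 86, 86, 86, 86, 86, 87, 86, 86, 87, 86, 87, 87, 86, 87, 87, 87]
```

The slot view shows the three remaining sinks tilted by about 18°. The front edge is up and the rear is down, so the bottom one is wedged diagonally. I tap the lever lightly a few times near the top of its stroke to shake them flat.

Emit:
{"fn": "move_arm", "kwargs": {"moves": [[[0,0,0.06,0,0],[-0.036,0.046,0.066,0,0],[-0.072,0.093,0.066,0,0],[-0.11,0.139,0.066,0,0],[-0.146,0.185,0.066,0,0]]]}}

```text
clock: 25.42
eef_pos: [0.5174, 0.1017, 0.2653]
tool_rot: [-0.218, 0.976, 0.0, -0.001]
ft_force: [0.7, 0.0, -0.1]
grip_width: -0.0003
grasp_force: 0.0
```

Emit:
{"fn": "move_arm", "kwargs": {"moves": [[[-0.034,0.043,0,0,0],[-0.0395,0.049,-0.02,0,0],[-0.0395,0.049,-0.062,0,0],[-0.0395,0.049,-0.079,0,0],[-0.0395,0.049,-0.05,0,0]]]}}

```text
clock: 26.05
eef_pos: [0.4776, 0.1492, 0.2141]
tool_rot: [-0.219, 0.976, -0.0, -0.003]
ft_force: [0.7, 0.4, -0.3]
grip_width: -0.0002
grasp_force: 0.0
```

Emit:
{"fn": "move_arm", "kwargs": {"moves": [[[0,0,-0.012,0,0],[0,0,-0.03,0,0],[0,0,0.01,0,0],[0,0,-0.031,0,0],[0,0,0.01,0,0]]]}}

```text
clock: 26.68
eef_pos: [0.477, 0.1487, 0.2214]
tool_rot: [-0.218, 0.976, -0.0, -0.004]
ft_force: [0.4, -0.1, 0.8]
grip_width: -0.0001
grasp_force: 0.0
```

Emit:
{"fn": "move_arm", "kwargs": {"moves": [[[0,0,0,0,0],[0,0,-0.032,0,0],[0,0,-0.036,0,0],[0,0,-0.038,0,0]]]}}

```text
clock: 27.18
eef_pos: [0.4802, 0.1501, 0.1893]
tool_rot: [-0.218, 0.976, 0.001, 0.001]
ft_force: [-2.7, 0.3, 17.2]
grip_width: 0.0002
grasp_force: 8.0
```

Emit:
{"fn": "move_arm", "kwargs": {"moves": [[[0,0,-0.002,0,0],[0,0,-0.004,0,0],[0,0,-0.004,0,0]]]}}

```text
clock: 27.55
eef_pos: [0.4802, 0.1503, 0.1883]
tool_rot: [-0.218, 0.976, 0.001, 0.002]
ft_force: [-6.2, -1.1, 26.6]
grip_width: -0.0001
grasp_force: 12.8
```

Emit:
{"fn": "move_arm", "kwargs": {"moves": [[[0,0,0.035,0,0],[0,0,-0.002,0,0],[0,0,0.035,0,0],[0,0,-0.002,0,0],[0,0,0.04,0,0]]]}}

```text
clock: 28.18
eef_pos: [0.4781, 0.1491, 0.2215]
tool_rot: [-0.218, 0.976, -0.0, -0.003]
ft_force: [-0.2, -0.3, -0.3]
grip_width: 0.0004
grasp_force: 0.0
```

Emit:
{"fn": "move_arm", "kwargs": {"moves": [[[0,0,-0.002,0,0],[0,0,-0.03,0,0],[0,0,-0.036,0,0],[0,0,-0.04,0,0],[0,0,-0.04,0,0]]]}}

```text
clock: 28.8
eef_pos: [0.4789, 0.1498, 0.1842]
tool_rot: [-0.218, 0.976, 0.0, -0.001]
ft_force: [-3.3, 1.3, 4.5]
grip_width: -0.0001
grasp_force: 2.3
```

Freed: only 4.5 N at 0.184 m. I continue smoothly.

Emit:
{"fn": "move_arm", "kwargs": {"moves": [[[0,0,-0.005,0,0],[0,0,-0.01,0,0],[0,0,-0.014,0,0]]]}}

```text
clock: 29.18
eef_pos: [0.4792, 0.1505, 0.171]
tool_rot: [-0.219, 0.976, 0.001, -0.0]
ft_force: [-3.8, 3.9, 7.7]
grip_width: 0.0003
grasp_force: 3.8
```

Emit:
{"fn": "move_arm", "kwargs": {"moves": [[[0,0,-0.004,0,0],[0,0,-0.008,0,0],[0,0,-0.011,0,0]]]}}

```text
clock: 29.55
eef_pos: [0.4793, 0.1503, 0.1601]
tool_rot: [-0.218, 0.976, 0.001, -0.0]
ft_force: [-3.8, 2.8, 8.0]
grip_width: 0.0001
grasp_force: 4.3
```

Emit:
{"fn": "move_arm", "kwargs": {"moves": [[[0,0,-0.002,0,0],[0,0,-0.004,0,0],[0,0,-0.006,0,0],[0,0,-0.006,0,0],[0,0,-0.006,0,0]]]}}

```text
clock: 30.18
eef_pos: [0.4797, 0.15, 0.1571]
tool_rot: [-0.218, 0.976, 0.001, 0.001]
ft_force: [-8.3, 1.4, 23.3]
grip_width: 0.0001
grasp_force: 11.7
```

Full stroke reached. I release gently and check.

Emit:
{"fn": "move_arm", "kwargs": {"moves": [[[0,0,0.01,0,0],[0,0,0.02,0,0],[0,0,0.03,0,0],[0,0,0.042,0,0],[0,0,0.065,0,0]]]}}

```text
clock: 30.8
eef_pos: [0.4791, 0.1489, 0.2178]
tool_rot: [-0.218, 0.976, -0.0, -0.001]
ft_force: [-0.2, 0.2, 0.3]
grip_width: 0.0
grasp_force: 0.0
```

Emit:
{"fn": "move_arm", "kwargs": {"moves": [[[0,0,0.05,-10,0],[0.022,-0.054,0.055,-20,0],[0.044,-0.108,0.055,-30,0],[0.066,-0.162,0.055,-40,0],[0.088,-0.217,0.055,-50,0]]]}}

```text
clock: 31.42
eef_pos: [0.5682, -0.0694, 0.273]
tool_rot: [0.218, 0.976, -0.0, -0.0]
ft_force: [0.8, -0.1, 0.6]
grip_width: -0.0
grasp_force: 0.0
```

Emit:
{"fn": "move_arm", "kwargs": {"moves": [[[0,0,-0.02,-10,0],[0,0,-0.02,-20,0],[0,0,-0.02,-30,0],[0,0,-0.02,-40,0],[0,0,-0.02,-40,0]]]}}

```text
clock: 32.05
eef_pos: [0.5676, -0.0678, 0.2528]
tool_rot: [0.535, 0.845, -0.0, -0.001]
ft_force: [0.4, 0.0, 0.7]
grip_width: -0.0002
grasp_force: 0.0
```

```bash
python3 - <<'E'
from h import *
o,c=snap("wrist"); np.save('w7.npy',(o,c),allow_pickle=True); print(o["eef_pos"],o["tool_rot"],o["clock"])
g=cv2.cvtColor(c["color"],cv2.COLOR_RGB2GRAY).astype(int)
for v in range(0,116,3): print(v,' '.join('%3d'%x for x in g[v,308:380:3]))
print('dish')
for v in range(118,218,3): print(v,' '.join('%3d'%x for x in g[v,282:382:3]))
E
```

```text
[ 0.56760053 -0.06776324  0.25277427] [ 5.35167779e-01  8.44745517e-01 -4.21201226e-04 -5.30440553e-04] 32.05
0 117 197 197  89  82  82  84  83  83  83  81  81  80  81  82  82  82  85  82  80 137 196 130  55
3 118 200 200  90  84  83  84  82  82  82  82  81  81  82  82  82  83  83  82  83 140 198 125  72
6 118 201 200  90  83  83  84  83  82  82  83  81  81  82  82  82  84  82  82  84 168 200  91  72
9 118 200 200  86  84  84  84  83  83  82  82  82  82  82  83  83  84  81  83  82 170 198 185  73
12 119 200 200  85  84  84  83  83  84  83  81  81  83  83  82  84  84  82  83  84 170 198 181  72
15 119 203 203  85  85  84  83  83  83  84  83  82  82  83  82  85  82  84  84  83 202 201 181  74
18 118 194 195  85  84  84  84  82  85  83  82  82  83  83  85  84  81  84  84  83 194 194 181  72
21 119 198 198  84  84  85  84  84  84  83  83  83  83  83  84  84  84  84  85  83 197 197 154  72
24 119 199 200  83  84  85  83  83  84  83  81  84  83  83  86  83  85  84  83  83 199 199 154  73
27 119 196 195  84 105 105 105 104 103 103 102 104 103 103 106  93  86  84  83  84 194 194 128  73
30 1
[... 6936 characters left out ...]

205  60  58  59  59  58  59  58  57  57  56  58  57  56  56  57  57  57  58  58  59  60  60  79  79  76  79  80  77  79  79  79  80 195 197
208  71  71  72  72  71  72  72  71  72  70  71  70  71  70  63  62  65  63  63  66  59  78  78  77  76  77  78  79  79  79  80  80 193 196
211 132 133 132 138 134 128 130 129 126 129 137 132 124 128 128 127 126 130 130 127 128 131 132 188 132 126 126 126 125 131 188 197 192 203
214 134 137 134 131 130 125 134 133 132 132 131 128 128 123 125 127 129 132 132 129 195 195 189 197 201 188 187 195 206 203 193 196 196 190
217 129 131 128 128 132 129 130 129 130 129 129 127 120 121 127 126 128 129 129 195 197 192 194 197 192 191 192 195 199 203 190 197 193 196
```

```bash
python3 - <<'E'
from h import *
o,d=snap("scene"); np.save('s5.npy',d["color"]); f=lambda x:cv2.cvtColor(x,cv2.COLOR_RGB2GRAY).astype(int)
for n,a in(('s2 one',np.load('s2.npy')),('s4 two',np.load('s4.npy')),('now',d["color"])):
    print(n)
    for v in range(220,239): print(v,' '.join('%3d'%x for x in f(a)[v,303:328]))
g=f(np.load('w7.npy',allow_pickle=True)[1]["color"])
for v in range(126,192,2): print(v,' '.join('%3d'%x for x in g[v,312:352:2]))
E
```

```text
s2 one
220 153 144 131 119  82  70  38  34  51  61  60  61  58  65  62  63  46  31  30  35  29  30  34  30  30
221 131 122  89  86  75  52  61  68  76  85  84  84  81  82  82  84  74  59  51  36  34  26  33  21  32
222  88  87  88  85  74  63  79  79  79  76  82  78  79  82  83  79  81  82  75  71  62  26  28  29  28
223  92  88  90  83  78  76  76  80  80  79  79  81  77  73  84  76  74  76  76  84  82  58  31  31  33
224  89  93  86  70  76  74  76  83  80  79  81  81  82  81  81  81  79  80  76  70  77  87  37  30  33
225  88  78  71  65  75  73  76  76  76  80  73  78  80  81  77  77  75  75  76  72  72  83  62  28  43
226  82  63  65  69  73  77  78  75  81  82  79  85  83  84  81  75  81  76  73  73  67  79  87  43  53
227  64  64  62  70  72  79  76  75  77  78  82  88  75  80  78  81  74  73  77  67  70  77  98  43  53
228  46  65  67  73  75  77  77  83  83  81  83  81  82  77  78  79  80  79  77  70  67  86 110  51  43
229  41  60  60  75  79  79  79  79  81  81  81  77  80  81  81  79  81  79  76  76  69  91 129  64  51
230  45  68  84  77  81  82  78  79  82  83  76  81  
[... 6917 characters left out ...]
 198 183 168 115 116 116 116
176 113 114 113 114 184 194 191 193 188 189 189 190 190 198 180 176 114 116 115 116
178 115 113 114 113 190 193 192 193 188 190 190 189 190 198 181 179 167 116 116 116
180 115 113 113 114 190 194 192 194 187 189 189 190 190 197 179 173 174 114 116 116
182 113 114 113 115 127 129 128 129 126 125 127 127 128 189 175 173 177 171 116 117
184 115 115 112 113 117 120 119 120 118 119 122 121 122 185 172 177 175 174 114 116
186 118 114 113 112 114 112 115 117 118 117 118 117 118 172 170 175 172 176 113  89
188 116 113 114 113 113 112 116 115 116 116 117 116 172 174 172 172 175 179 127 116
190  89 109 113 113 113 112 112 114 116 117 116 117 175 178 172 175 137 123 120 118
```

The dish now holds three: two stacked (lit) and one behind (rows 133–151). Two are left in the magazine, and the chute is clear. I fit the dish centre from this view for the cover's return.

```bash
python3 - <<'E'
from h import *
from scipy.optimize import least_squares as LS
o,c=np.load('w7.npy',allow_pickle=True); w=wristcam(o,c); t=np.linspace(0,2*np.pi,361)
g=cv2.cvtColor(c["color"],cv2.COLOR_RGB2GRAY).astype(float)
def sil(p):
    P=[w2pix(w,np.c_[p[0]+r*np.cos(t),p[1]+r*np.sin(t),0*t+z]) for r,z in((.040,.044),(.043,.006))]
    return cv2.convexHull(np.vstack(P).astype(np.float32))[:,0]
for q in((.577,-.060),(.5772,-.0582)): s=sil(q);print(q,s.min(0),s.max(0))
def edge(a,k=12):
    return int(np.argmax(np.abs(a)))
rows=range(150,175,4); L=[285+np.argmax(abs(np.diff(g[v,285:305]))) +.5 for v in rows]; Rr=[355+np.argmax(abs(np.diff(g[v,355:375])))+.5 for v in rows]
cols=range(316,344,4); T=[118+np.argmax(abs(np.diff(g[118:134,u])))+.5 for u in cols]; B=[192+np.argmax(abs(np.diff(g[192:208,u])))+.5 for u in cols]
print(L,Rr,T,B)
E
```

```text
(0.577, -0.06) [293.5185  124.11056] [367.2573  201.92192]
(0.5772, -0.0582) [294.28378 122.75187] [368.18973 200.6009 ]
[np.float64(294.5), np.float64(293.5), np.float64(293.5), np.float64(293.5), np.float64(293.5), np.float64(293.5), np.float64(293.5)] [np.float64(362.5), np.float64(364.5), np.float64(365.5), np.float64(365.5), np.float64(364.5), np.float64(365.5), np.float64(364.5)] [np.float64(126.5), np.float64(130.5), np.float64(124.5), np.float64(124.5), np.float64(124.5), np.float64(124.5), np.float64(125.5)] [np.float64(198.5), np.float64(199.5), np.float64(200.5), np.float64(201.5), np.float64(201.5), np.float64(200.5), np.float64(199.5)]
```

Dish centre ≈ (0.576, -0.0605), unchanged. Fetching the cover.

Emit:
{"fn": "move_arm", "kwargs": {"moves": [[[-0.02,-0.055,0,0,60],[-0.04,-0.11,0,0,60],[-0.061,-0.167,0,0,60],[-0.0824,-0.2262,0,0,60],[-0.0824,-0.2262,-0.05,0,60]]]}}

```text
clock: 32.78
eef_pos: [0.4864, -0.2998, 0.2068]
tool_rot: [0.538, 0.843, -0.0, 0.005]
ft_force: [0.5, -0.2, -0.8]
grip_width: 0.0513
grasp_force: 0.0
```

Emit:
{"fn": "move_arm", "kwargs": {"moves": [[[0,0,-0.05,0,60],[0,0,-0.1,0,60],[0,0,-0.13,0,60],[0,0,-0.139,0,60],[0,0,-0.141,0,60]]]}}

```text
clock: 33.4
eef_pos: [0.4857, -0.2938, 0.0626]
tool_rot: [0.536, 0.845, -0.0, 0.0]
ft_force: [-0.1, 0.9, 0.4]
grip_width: 0.0508
grasp_force: 0.0
```

Emit:
{"fn": "move_arm", "kwargs": {"moves": [[[0,0,-0.0025,0,50],[0,0,-0.0025,0,20],[0,0,-0.0025,0,0],[0,0,-0.0025,0,0],[0,0,-0.0025,0,0]]]}}

```text
clock: 34.02
eef_pos: [0.4864, -0.2942, 0.0613]
tool_rot: [0.536, 0.844, 0.0, 0.001]
ft_force: [-0.2, -0.2, 6.1]
grip_width: 0.0195
grasp_force: 59.1
```

Emit:
{"fn": "move_arm", "kwargs": {"moves": [[[0,0,0,0,0],[0,0,0.004,0,0],[0,0,0.012,0,0],[0,0,0.03,0,0],[0,0,0.06,0,0]]]}}

```text
clock: 34.65
eef_pos: [0.4843, -0.293, 0.1193]
tool_rot: [0.536, 0.844, -0.0, -0.002]
ft_force: [0.8, -0.5, -0.4]
grip_width: 0.02
grasp_force: 58.7
```

Emit:
{"fn": "move_arm", "kwargs": {"moves": [[[0.005,0.012,0.03,0,0],[0.022,0.056,0.037,0,0],[0.042,0.108,0.037,0,0],[0.062,0.16,0.037,0,0],[0.08,0.205,0.037,0,0]]]}}

```text
clock: 35.28
eef_pos: [0.5658, -0.0868, 0.1571]
tool_rot: [0.536, 0.844, 0.0, 0.0]
ft_force: [-0.0, 0.6, -1.5]
grip_width: 0.0195
grasp_force: 58.7
```

Emit:
{"fn": "move_arm", "kwargs": {"moves": [[[0.008,0.02,0,0,0],[0.011,0.0275,0,0,0],[0.011,0.0275,0,0,0],[0.011,0.0275,0,0,0]]]}}

```text
clock: 35.78
eef_pos: [0.576, -0.0626, 0.1568]
tool_rot: [0.537, 0.844, -0.0, -0.0]
ft_force: [-0.2, 0.1, -1.2]
grip_width: 0.0197
grasp_force: 58.8
```

```bash
python3 - <<'E'
from h import *
o,c=snap("wrist"); np.save('w8.npy',(o,c),allow_pickle=True); w=wristcam(o,c); print(o["eef_pos"])
g=cv2.cvtColor(c["color"],cv2.COLOR_RGB2GRAY).astype(int)
# knob bounds around grasp
p=np.array(o["eef_pos"]); b=p[2]-.0573
print('bottom',b,w2pix(w,[p+[0,0,.02],[p[0],p[1],b+.05],[p[0],p[1],b+.076]]).round(1).tolist())
t=np.linspace(0,6.28,181)
P=w2pix(w,np.c_[p[0]+.0495*np.cos(t),p[1]+.0495*np.sin(t),0*t+b+.05]); print('pred top rim',P.min(0),P.max(0))
for v in(120,130,140,150,160): print(v,' '.join('%d'%x for x in g[v,200:330:3]),'|',' '.join('%d'%x for x in g[v,330:450:3]))
print([int(x) for x in g[90:170,325]])
E
```

```text
[ 0.57595914 -0.06258342  0.15677783]
bottom 0.09947782583627021 [[319.1, 275.0], [319.2, 247.4], [319.1, 273.5]]
pred top rim [219.1638708  147.41076391] [419.18822265 331.9970474 ]
120 235 232 230 232 235 233 237 235 231 230 231 234 235 236 161 156 160 157 72 71 70 70 69 69 68 66 66 66 66 65 64 66 66 65 63 61 64 64 62 62 63 64 65 65 | 64 65 95 96 95 93 91 96 94 94 97 94 98 97 96 97 99 99 101 101 229 232 233 231 235 233 235 237 239 231 233 237 237 237 234 232 235 234 237 236
130 230 232 233 233 233 232 227 232 176 232 161 180 161 156 153 156 158 159 71 70 69 70 68 67 67 65 64 64 64 64 63 64 66 62 62 61 64 64 61 62 60 64 64 64 | 64 93 96 95 96 93 89 95 94 94 97 94 97 96 97 98 99 96 101 100 230 234 229 227 231 231 232 235 237 238 238 233 235 236 235 239 239 232 230 236
140 237 236 235 239 238 237 164 170 168 162 160 162 163 161 165 163 166 164 84 70 69 69 67 67 65 65 65 64 64 62 63 36 31 29 29 30 29 29 29 28 31 27 29 37 | 36 37 38 38 40 74 90 94 94 93 97 93 94 94 97 97 98 97 102 100 235 236 233 228 226 231 230 230 237 238 241 238 234 234 234 235 236 230 232 234
150 233 231 230 230 233
[... 226 characters left out ...]
4 233 233 232 235 235 234 232 234 235 234 234 234
160 229 231 238 239 238 239 237 231 162 162 162 164 165 162 160 161 166 164 162 68 68 40 39 41 39 45 45 44 43 41 40 40 33 31 31 31 30 30 30 29 31 31 39 39 | 40 39 39 40 41 42 42 43 44 45 45 46 47 48 49 48 97 95 100 131 234 234 234 236 232 234 231 235 234 234 237 239 232 231 237 238 241 240 235 236
[122, 122, 123, 124, 124, 124, 123, 123, 123, 124, 124, 124, 123, 122, 123, 123, 124, 124, 124, 123, 123, 124, 124, 123, 124, 122, 123, 123, 98, 68, 63, 63, 62, 63, 64, 64, 62, 63, 63, 63, 62, 63, 73, 108, 113, 113, 54, 30, 29, 29, 29, 30, 29, 29, 36, 36, 30, 34, 33, 32, 31, 32, 30, 30, 31, 32, 37, 39, 38, 38, 37, 40, 39, 39, 39, 38, 38, 40, 37, 37]
```

```bash
python3 - <<'E'
from h import *
from scipy.optimize import least_squares as LS
o,c=np.load('w8.npy',allow_pickle=True); w=wristcam(o,c); p=np.array(o["eef_pos"]); b=p[2]-.0573
g=cv2.cvtColor(c["color"],cv2.COLOR_RGB2GRAY).astype(int); t=np.linspace(0,2*np.pi,721)
for v in range(134,150): print(v,' '.join('%d'%x for x in g[v,296:346:4]))
pts=[(319,136.5)]
for v,rng in((150,(262,290)),(160,(250,280))): 
    a=g[v,rng[0]:rng[1]]; pts.append((rng[0]+np.argmax(-np.diff(a))+.5,v))
for v,rng in((150,(350,380)),(160,(365,395))):
    a=g[v,rng[0]:rng[1]]; pts.append((rng[0]+np.argmax(np.diff(a))+.5,v))
print(pts)
def f(q):
    P=np.vstack([w2pix(w,np.c_[q[0]+.0495*np.cos(t),q[1]+.0495*np.sin(t),0*t+z]) for z in(b,b+.05)]).astype(np.float32)
    h=cv2.convexHull(P); return [cv2.pointPolygonTest(h,(float(u),float(v)),True) for u,v in pts]
r=LS(f,p[:2],diff_step=1e-3); print('cover',r.x,r.fun,'tcp',p)
E
```

```text
134 64 64 63 107 110 112 113 113 111 192 95 93 95
135 64 63 84 113 112 76 93 112 113 200 190 93 96
136 65 62 109 76 50 35 42 53 66 164 200 116 95
137 64 87 60 36 27 29 29 29 40 69 104 188 96
138 64 43 33 30 29 28 29 29 36 37 44 103 117
139 37 29 30 29 28 29 29 29 36 37 37 45 151
140 31 29 29 29 29 28 31 29 36 36 38 37 69
141 30 29 30 28 29 27 28 29 36 36 37 38 38
142 30 28 29 28 28 28 29 29 37 38 37 38 39
143 32 29 29 28 30 29 29 30 38 38 38 39 39
144 31 27 28 27 28 27 27 29 36 38 37 39 39
145 30 29 29 27 30 29 27 28 37 37 38 38 39
146 30 30 29 29 30 34 32 31 30 37 39 38 38
147 36 29 28 34 35 33 34 31 34 46 41 38 38
148 33 32 32 33 32 32 33 32 30 43 46 47 39
149 41 32 32 32 31 32 31 31 39 40 41 41 47
[(319, 136.5), (np.float64(272.5), 150), (np.float64(254.5), 160), (np.float64(365.5), 150), (np.float64(387.5), 160)]
cover [ 0.57550483 -0.06021374] [ 3.68261329  1.19373626 -3.44017499  2.65501224 -4.34007243] tcp [ 0.57595914 -0.06258342  0.15677783]
```

The cover is centred on the TCP within 1 mm, so a 1.5 mm shift in y lines it up with the dish. Lowering.

Emit:
{"fn": "move_arm", "kwargs": {"moves": [[[0,0.0015,-0.012,0,0],[0,0.0015,-0.03,0,0],[0,0.0015,-0.044,0,0],[0,0.0015,-0.048,0,0],[0,0.0015,-0.048,0,0]]]}}

```text
clock: 36.45
eef_pos: [0.5763, -0.0597, 0.1085]
tool_rot: [0.536, 0.844, -0.0, -0.0]
ft_force: [0.7, 0.5, -0.9]
grip_width: 0.0196
grasp_force: 58.8
```

Emit:
{"fn": "move_arm", "kwargs": {"moves": [[[0,0,-0.004,0,0],[0,0,-0.009,0,0],[0,0,-0.014,0,0]]]}}

```text
clock: 36.83
eef_pos: [0.5765, -0.0596, 0.0947]
tool_rot: [0.536, 0.844, 0.0, 0.0]
ft_force: [0.1, -0.3, -0.6]
grip_width: 0.02
grasp_force: 58.8
```

Emit:
{"fn": "move_arm", "kwargs": {"moves": [[[0,-0.001,-0.007,0,0],[0,-0.001,-0.014,0,0],[0,-0.001,-0.021,0,0],[0,-0.001,-0.027,0,0],[0,-0.001,-0.029,0,0]]]}}

```text
clock: 37.45
eef_pos: [0.5761, -0.0606, 0.0652]
tool_rot: [0.536, 0.844, -0.0, -0.0]
ft_force: [-0.7, 0.1, -0.2]
grip_width: 0.0193
grasp_force: 58.8
```

Emit:
{"fn": "move_arm", "kwargs": {"moves": [[[0,0,-0.0015,0,0],[0,0,-0.003,0,0],[0,0,-0.003,0,0]]]}}

```text
clock: 37.83
eef_pos: [0.5766, -0.0606, 0.0633]
tool_rot: [0.536, 0.844, 0.0, 0.0]
ft_force: [-0.3, -0.3, 1.7]
grip_width: 0.0193
grasp_force: 59.0
```

Touching at 0.0633 m, exactly the base-plate height. I release and go up.

Emit:
{"fn": "move_arm", "kwargs": {"moves": [[[0,0,-0.0005,0,0],[0,0,-0.0005,0,40],[0,0,0,0,60],[0,0,0,0,60],[0,0,0.002,0,60]]]}}

```text
clock: 38.45
eef_pos: [0.5762, -0.0607, 0.0646]
tool_rot: [0.536, 0.844, -0.0, -0.0]
ft_force: [-0.3, -0.6, 0.5]
grip_width: 0.0515
grasp_force: 0.0
```

Emit:
{"fn": "move_arm", "kwargs": {"moves": [[[0,0,0.02,0,60],[0,0,0.06,0,60],[0,0,0.12,0,60],[0,0,0.18,0,60],[-0.01,-0.007,0.189,0,60]]]}}

```text
clock: 39.08
eef_pos: [0.5693, -0.0677, 0.2594]
tool_rot: [0.535, 0.845, 0.002, 0.005]
ft_force: [-0.5, 0.7, 0.4]
grip_width: 0.0512
grasp_force: 0.0
```

```bash
python3 - <<'E'
from h import *
o,c=snap("wrist"); print(o["eef_pos"],o["clock"],o["ft_force"],o["grasp_force"])
o1,c1=np.load('w1.npy',allow_pickle=True)
f=lambda c:cv2.cvtColor(c["color"],cv2.COLOR_RGB2GRAY).astype(int)
for n,k in(('w1',c1),('now',c)):
    g=f(k); print(n,[[int(a+np.argmax(abs(np.diff(g[v,a:b])))) for a,b in((278,300),(366,388))] for v in(155,165,175)],[int(112+np.argmax(-np.diff(g[112:135,u]))) for u in(320,330,340)],[int(200+np.argmax(np.diff(g[200:225,u]))) for u in(320,330,340)])
d=snap("scene")[1]; s0=np.load('scene.npy',allow_pickle=True).item()
D=f(d)-f(s0)
print('scene diff cover/lever region'); 
for v in range(150,256,4): print(v,' '.join('%4d'%x for x in D[v,290:362:4]))
E
```

```text
[ 0.56927254 -0.06773607  0.25943614] 39.075 [-0.49569428  0.66069682  0.36582719] 0.0
w1 [[278, 379], [279, 379], [279, 378]] [112, 112, 120] [212, 214, 213]
now [[281, 374], [280, 374], [282, 373]] [116, 115, 118] [207, 208, 206]
scene diff cover/lever region
150  -32  -78 -118 -124 -116 -120 -131 -120    8    4    0    8    9    7   -2    6    7    6
154 -122 -108 -135 -120 -116 -129 -117 -114    5    6    3   -1    6    6    6   11    4    6
158 -135 -129  -99 -119 -121 -132 -113 -111   -6    6    7    8    4    3    5    3    3    4
162  -53 -118 -102 -124 -140 -132 -120  -86 -106  -68    9    1    4    8  -11    6    1    6
166    6 -129 -136 -125  -27 -133  -91 -120 -133 -139    9    2    4    8    2    5   10    4
170    2    0 -132 -130    7   -7 -131 -128 -135  -80    8    5    6    6    4    2    4    3
174    9    4 -109 -130    8    9  -97 -130 -142    7    6    2    6   10    5    4    1    2
178    9   10  -33 -113    8    5  -62 -125   12    1    7    2   10    6    4    7    2    5
182    3    7    0    7    6    7  -32 -132    9    5    6    3    3    6    5    3   
[... 999 characters left out ...]
15    5   -5    1    3    2    2    4    5
230    1    7   10    3    0  -13   10    4    0   -1   -2    4    2    8    8    6    6    7
234    6    2   -1  -12   -6   12  -10   13   -3    4    9    5    8    3    3    5    5    5
238    6    6   -8   22    6    7  -20   -2  -22    1    2    7    3    3    6    3    8    3
242    2    4   -5    8   11   13   -1   -3   -5    3   10    5   10    8   12    7    6    5
246    3    9    7    6    7    8    1   -2    4    2    8    6    5    4   -2   -5    5   -7
250    2    8    7    0    0    1    3    1    7    3    6    7    7    4   -4    2   -6    4
254   10    8   36    4  -16   16   11    9    5    3    8    5    9    4    7   -3   -3    6
```

The scene matches the initial picture: the cover is seated and the lever is up. Handing in.

```bash
python3 -c "
from h import *
print(job.job_done())"
```

```text
the job is handed in; nothing more can be done
None
```

The job is handed in at about 39 s with three heat sinks in the dish, two left in the magazine, the cover back down over the dish and the lever up; the second and third sinks jammed, so it took extra presses and a few faster lever taps (about 0.3 m/s) rather than three clean strokes, and the verdict was not shown.

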